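Set up the drilling jig for a cabinet foot

ROBOT

A 7-joint arm with a two-finger parallel gripper is mounted at the origin on the work surface. World frame = base frame: x ahead of the robot, y to its left, z up, the work surface at z = 0. Lengths are in m, angles in rad, forces in N, time in s.
With the tool pointing down it reaches from about 0.4 to 0.9 m from the base axis. Payload 5.5 kg.
Tool frame: the origin (TCP) lies midway between the tips of the shut fingers; the grasp point (between the pads) lies pinch_z behind it (pinch_z is the distance from the TCP to the grasp point, in m); z points along the fingers, y is the line along which they close (so a half turn about z gives the same grasp; the last joint's range is limited). The gripper opens to 92 mm and grips with 3 to 60 N. Pads are 19 mm wide; open, the fingers measure 130 mm over their backs; the gripper's body (75 mm by 190 mm) begins 47 mm behind the grasp point.
Start: joints at [1.419, 0.501, -0.427, 1.55, 0.221, 1.138, -0.21], TCP at [0.262, -0.595, 0.206] pointing down, gripper open.
Joint ranges: [-2.88, 2.88], [-0.31, 2.03], [-1.54, 1.56], [0.2, 2.42], [-1.41, 4.55], [0.19, 2.02], [-2.57, 2.57]. Speed limits (rad/s): [2.57, 2.57, 3.14, 3.14, 3.14, 3.14, 3.14].

INTERFACE

Orientations are given as a unit quaternion [x, y, z, w].
In Python, from bench import state, grab_frame, calibration, finish_job, pinch_z gives the robot as it stands.
- The arm moves only by the tool apply_moves, never from a script. Its argument "motion" is a list that holds one entry, the list of rows, each a list of 6 numbers: the shift along the tool's x, y, z scaled (see below), then the turn, a rotation vector about the tool's x, y, z scaled (see below). A call has 1 to 5 rows; each row shifts and turns the commanded pose from where the row before left it, along the tool's axes as they then stand; what a row does not reach is not made up. The controller multiplies each number of a shift by 0.04 m and each number of a turn by 4 degrees. A row lasts 1/10 s, in which the tool goes at most 50 mm and 8.59 degrees, less where a joint would pass 70% of its speed; a pose out of reach is approached as far as the arm can. A call with a number of a shift or a turn outside -1 to 1 is refused whole. A call with a gripper value outside its range is refused whole. "fingers" is the closure, from 0 (fully open) to 1 (shut), set as the call begins (left out, the last holds). The fingers move at their own pace and stop on an object; "newtons" is the grip in N (left out, the last holds). Time passes only in rows, so rows that do not move let the fingers close. It gives the time, the measured TCP pose, the force, the opening and the grip force at its end, in the units of the state.
- state(): the state, without advancing time (a new reading comes with each control period).
- grab_frame(name): name is "scene" or "top" or "wrist"; returns the picture (480x640x3 uint8, red, green, blue); there is no depth.
- calibration(name): a dict with "fx", "fy", "cx", "cy" (pixels), "dist" ([k1, k2, p1, p2, k3] as OpenCV has them; the pictures are not rectified), "R" (3x3) and "t" (3): a world point X has camera coordinates R X + t; the wrist camera has in their place "hand_eye" (4x4, takes a point from camera to tool coordinates, whose origin is the TCP and whose axes are the flange's). Camera axes: x right, y down, z forward; pixel columns grow to the right and rows downward; lengths in m; the calibration is good to about 2 mm. A picture is of the moment at which its call begins: read the wrist's pose just before it. calibration takes no time and is no camera call.
- finish_job(): hands the job in; it is judged then, once.
The state is a dict: "time_s": time; "q": joint angles; "joint_velocities": joint speeds; "joint_torque": joint torques, N m; "tool_pos": TCP position; "tool_rot": TCP orientation; "ft_force": force on the tool from outside, world axes, zero at the start; "wrist_torque": the same for the moment, N m; "finger_gap": finger opening in m; "grasp_force": force on a finger pad.
Only numpy, scipy, OpenCV 4.12 (cv2) and the standard library are available. Lean on these libraries where they do the work, as an engineer would, in place of code of your own. Each camera call takes 0.05 s, during which the arm holds its last target. There are 200 camera calls.

TASK

Get the drilling jig ready for the pillar drill: drop the beech cabinet-foot blank into the jig's nest so that it sits fully down, and swing the red-balled cam lever fully shut so that the blank is clamped against the back fence. Fit the aluminium drill plate over the jig by passing the large ends of its two keyholes over the two stud heads, and slide it home until the studs stand at the ends of the slots. Leave the spray can, the screwdriver and the offcut where they are.

Things in the scene. Friction and masses are not known exactly. Their poses are not given: they have to be found in the camera images.
- jig: the drilling jig, screwed to the bench: a dark brown board 230 (x) x 260 (y) x 18 mm thick carrying a nest, two wooden end risers with steel studs, and a cam lever. Origin: centre of the board's underside. +x points from the lever side (front, towards the robot) to the back fence, y runs along the nest's length, z up
- nest (a point): where the middle of the blank's underside lies once clamped: on the board's top, 18 mm above the bench, 45 mm in +x of the jig's centre; axes as the jig's. Before clamping the blank has 4 mm of play (it may lie 0 to 4 mm in -x of here) and 2 mm either way in y. The end risers' inner faces are 62 mm in +y and -y; they stand 68 mm above the board, mouths chamfered 6 mm
- back_fence (a point): top edge, at mid length, of the back fence's face, 25 mm in +x of the nest's middle. The fence is a wooden bar 124 mm long (y) and 12 mm high above the board. A front stop of the same height faces it 54 mm away, only from y = -8 to 62 mm; the cam is in front of the -y half. Both have 3 mm chamfers
- plate_home (a point): where the drill plate's origin lies when it is fitted and slid home: right above point nest, level with the flat tops of the end risers (86 mm above the bench), on which the plate lies; axes as the jig's. The blank's top is 3 mm lower
- stud_left (a point): top centre of the steel stud on the riser at +y (80 mm in +y of the nest's middle): a flat head 18 mm across and 4 mm thick (top 99 mm above the bench) on a shank 8 mm across; 9 mm between the riser's top and the head's underside
- stud_right (a point): top centre of the same kind of stud on the riser at -y (80 mm in -y)
- cam_lever (a joint): cam lever angle, rad: 0 = fully shut (end stop; bar along the jig's +y, parallel to the blank's front), growing anticlockwise seen from above, up to 1.65 (bar points to the jig's -x). Stays where left: 0.12 N m of friction, 1 to 2 N at the ball, a few newtons near 0 as the cam presses the blank to the fence. Above 1.2 the cam is clear of the blank, below 1.0 it is in its way
- lever_pivot (a point): on the lever's pivot axis, 40 mm above the bench. The eccentric steel disc under the bar is 40 mm across, 20 to 34 mm above the bench; the bar above it is 16 mm wide, from 34 to 42 mm above the bench
- lever_ball (a point): centre of the red ball at the lever's end, 26 mm across, 105 mm from the pivot axis, 40 mm above the bench (top at 53 mm)
- blank: the cabinet-foot blank: a plain pinkish-brown beech block 50 (x) x 120 (y) x 65 mm high, 0.28 kg, with pencil marks for two dowel holes on its top. Origin: centre of its underside, z up. Its long side (y) lies along the nest's length, either way round
- drill_plate: drill plate, 0.22 kg: aluminium 6 mm thick, 202 mm long (y -101 to 101), 57 mm wide (x -41 to 16), black handle and two brass bushes on top, keyholes at y = -80 and 80. Origin: underside, midway between the closed slot ends (where an 8 mm shank stops). Fits either way round (half a turn), handle up
- plate_holes (a point): underside of the plate, midway between the keyholes' large round ends, which are 26 mm across, at x = -22 of the plate. From each a slot 12 mm wide runs in the plate's +x. Put this point over the point midway between the studs and lower the plate onto the risers, then slide the plate 22 mm in its own -x: now its origin is home
- plate_grip (a point): middle of the plate's black handle: a block 18 mm (x) x 70 mm (y) x 32 mm high standing on the plate, its middle 22 mm above the plate's underside, at x = -12 of the plate; axes as the plate's
- spray_can: bystander: a blue and silver spray can, 66 mm across, 190 mm high, standing; origin at the centre of its underside
- screwdriver: bystander: a screwdriver with a red handle, 200 mm long, lying
- offcut: bystander: a strip of brown wood 40 x 140 x 18 mm lying beyond the jig; origin at the centre of its underside
Not all that is in view belongs to the job. Several things look just like the blank: the one meant starts farthest to the robot's right. Leave any pink look-alike of the drill_plate alone.

How it is judged:
On the way, in this order (a step that is already met when the one before it is completed fails the run):
1. the blank sits fully down in the nest (z of blank in the frame of nest between -0.003 and 0.003 m and horizontal distance between blank and nest below 0.008 m and angle between blank's own z axis and vertical below 0.05 rad), for 0.2 s.
2. the cam lever is shut on the seated blank (value of joint cam_lever below 0.1 rad and z of blank in the frame of nest below 0.003 m and horizontal distance between blank and nest below 0.005 m), for 0.2 s.
At the end, for the whole second after the job is handed in: Lever shut (within 0.1 rad); blank upright in the nest, down on the board (3 mm), against the back fence (2.5 mm), square to the jig (0.06 rad); drill plate flat on both risers under the stud heads (3 mm), handle up, within 5 mm of home in x and y; both at rest; bystanders in place (value of joint cam_lever below 0.1 rad and z of blank in the frame of nest between -0.003 and 0.003 m and x of blank in the frame of nest between -0.0025 and 0.0025 m and y of blank in the frame of nest between -0.004 and 0.004 m and angle between the y axis of each of blank, drill_plate and the y axis of jig, either way round below 0.06 rad and angle between blank's own z axis and vertical below 0.05 rad and z of drill_plate in the frame of plate_home between -0.003 and 0.003 m and x of drill_plate in the frame of plate_home between -0.005 and 0.005 m and y of drill_plate in the frame of plate_home between -0.005 and 0.005 m and angle between drill_plate's own z axis and vertical below 0.04 rad and linear speed of each of drill_plate, blank below 0.01 m/s); the robot touches nothing.
It fails at once if the spray can is knocked or moved by more than 30 mm (distance of spray_can from where it was at the start of the episode above 0.03 m or angle between spray_can's own z axis and vertical above 0.5 rad).
It fails at once if the screwdriver is moved by more than 30 mm (distance of screwdriver from where it was at the start of the episode above 0.03 m).
It fails at once if the offcut is moved by more than 30 mm (distance of offcut from where it was at the start of the episode above 0.03 m).
It also fails if it takes over 72 s, if anything falls off the work surface, if the arm or the gripper's body presses on something with over 40 N, if the wrist force passes 120 N, or if a joint passes its speed limit or range.

## Working session

There is one attempt and no reset: what is moved stays moved. The work goes in short steps, Python scripts to look and compute and a tool call to move; the robot and the scene stay as the last step left them, time stands still between calls to the robot, and variables do not carry over. Pictures are saved under pics/ and viewed, at most 10 in all, crops included, and the job is handed in when it is done.

Besides the shell and the picture viewer there is one more tool, called after ">>>" by a JSON object that holds its "method" and its "body", one argument or row to a line. apply_moves: Moves the arm, as the interface text tells. Its arguments: {"type":"object","properties":{"motion":{"type":"array"},"fingers":{"type":"number"},"newtons":{"type":"number"}},"required":["motion"]}

```bash
mkdir -p pics; ls; python3 - <<'E'
from bench import *
import cv2,json
s=state();print(s, pinch_z)
for n in("scene","top"):
    cv2.imwrite(f"pics/{n}0.png",grab_frame(n)[:,:,::-1])
    print(n,calibration(n))
print(calibration("wrist"))
E
```

```text
pics
{'time_s': 0.0, 'q': array([ 1.41918301,  0.50187145, -0.42680817,  1.55143225,  0.22079999,
        1.13826636, -0.21033627]), 'joint_velocities': array([-0.00037633, -0.00176359, -0.00118189, -0.00173884, -0.00082445,
       -0.00021463,  0.00049096]), 'joint_torque': array([ 4.19062144e-04, -5.66587222e+01, -5.81626564e+00, -2.79112422e+01,
       -6.88621751e-02,  3.07280920e-02,  1.32836003e-04]), 'tool_pos': array([ 0.26164446, -0.59422326,  0.20457246]), 'tool_rot': array([ 9.78564700e-01,  2.05937384e-01, -1.53855802e-04, -9.47448807e-04]), 'ft_force': array([-0.65595912, -0.29614475, -0.0528162 ]), 'wrist_torque': array([-0.02521633, -0.04307335,  0.0069026 ]), 'grasp_force': 0.0, 'finger_gap': 0.09157882379532328} 0.0188
scene {'fx': 584.4112860153259, 'fy': 584.4112860153259, 'cx': 319.4988200727318, 'cy': 236.81013568302623, 'dist': array([-0.06077741,  0.        ,  0.        ,  0.        ,  0.        ]), 'R': array([[ 0.65612234,  0.75462231,  0.00697513],
       [ 0.56852115, -0.48819229, -0.66215707],
       [-0.49627329,  0.43842156, -0.74933261]]), 't': array([-
[... 257 characters left out ...]
99958225,  0.02498707],
       [-0.99243028,  0.01136422, -0.12228241],
       [ 0.12194736, -0.02657406, -0.99218076]]), 't': array([0.04220097, 0.57202876, 1.04860933])}
{'fx': 353.8141795364962, 'fy': 353.8141795364962, 'cx': 321.99030327404904, 'cy': 243.62088946303646, 'dist': array([-0.014813,  0.      ,  0.      ,  0.      ,  0.      ]), 'hand_eye': array([[-1.84786449e-04, -9.64471817e-01, -2.64185693e-01,
         7.07671760e-02],
       [ 9.99999930e-01, -2.64419690e-04,  2.65869441e-04,
        -1.40622197e-04],
       [-3.26279482e-04, -2.64185626e-01,  9.64471798e-01,
        -1.79793855e-01],
       [ 0.00000000e+00,  0.00000000e+00,  0.00000000e+00,
         1.00000000e+00]])}
```

View pics/top0.png

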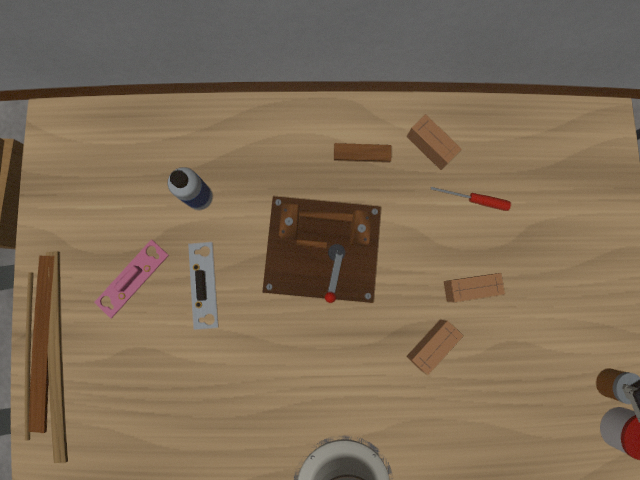

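View pics/scene0.png

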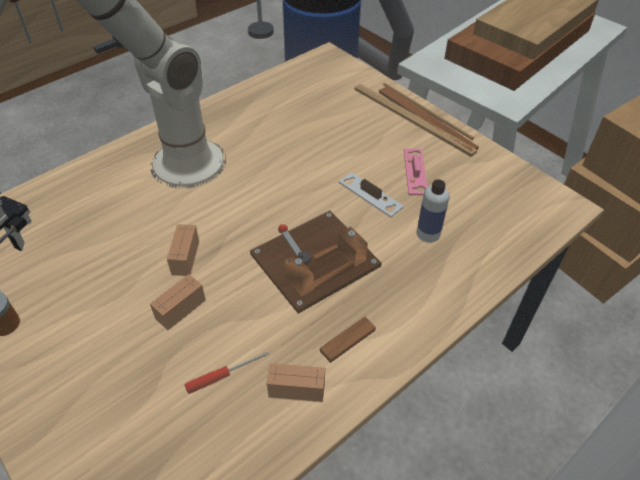

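Lookalikes of the blank in the top view are at (434,142), (475,287) and (435,347). The one farthest right (most -y) is (475,287). For the plate I want the grey one at (203,285), not the pink one at (132,278). I'll check these in an enlarged crop.

```bash
cat > h.py <<'E'
import numpy as np,cv2
from bench import *
from scipy.spatial.transform import Rotation as Ro
def cam(n,s=None):
    c=calibration(n);K=np.array([[c['fx'],0,c['cx']],[0,c['fy'],c['cy']],[0,0,1]])
    if n=='wrist':
        s=s or state();T=np.eye(4);T[:3,:3]=Ro.from_quat(s['tool_rot']).as_matrix();T[:3,3]=s['tool_pos']
        M=np.linalg.inv(T@c['hand_eye']);return K,c['dist'],M[:3,:3],M[:3,3]
    return K,c['dist'],c['R'],c['t']
def px2w(C,p,z):
    K,d,R,t=C;p=np.atleast_2d(np.array(p,float))
    u=cv2.undistortPoints(p[:,None],K,d)[:,0];r=np.c_[u,np.ones(len(u))]@R;o=-R.T@t
    return o+r*((np.atleast_1d(z)-o[2])/r[:,2])[:,None]
def w2px(C,X):
    K,d,R,t=C;return cv2.projectPoints(np.atleast_2d(np.array(X,float)),cv2.Rodrigues(R)[0],t,K,d)[0][:,0]
E
python3 - <<'E'
from h import *
im=cv2.imread('pics/top0.png')
o=np.zeros((520,800,3),np.uint8)
def put(x0,x1,y0,y1,k,X,Y):
    c=cv2.resize(im[y0:y1,x0:x1],None,fx=k,fy=k,interpolation=cv2.INTER_CUBIC);o[Y:Y+c.shape[0],X:X+c.shape[1]]=c
put(258,388,188,308,4,0,0)
put(438,508,265,310,3.5,540,0)
put(180,230,235,335,3.5,540,165)
cv2.imwrite('pics/crop0.png',o)
C=cam('top')
print(px2w(C,[[475,287],[434,142],[435,347]],0.065).round(3),px2w(C,[203,285],.006).round(3))
E
```

```text
[[ 0.451 -0.304  0.065]
 [ 0.79  -0.225  0.065]
 [ 0.319 -0.207  0.065]] [[0.466 0.321 0.006]]
```

View pics/crop0.png

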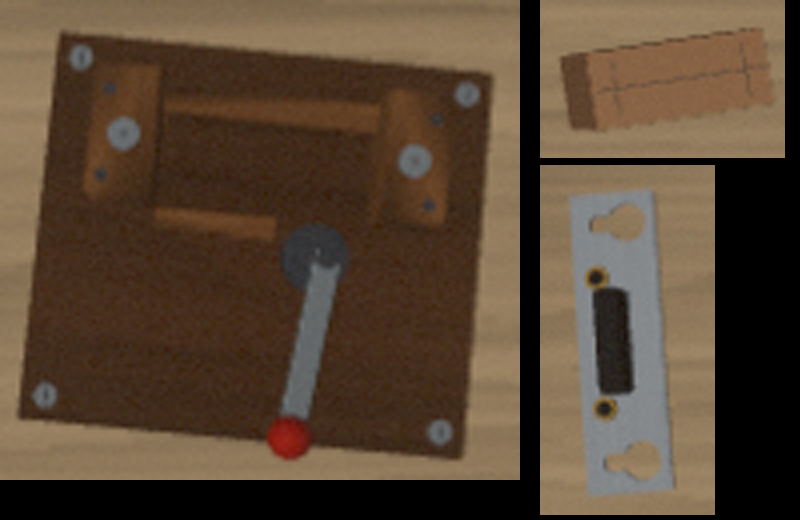

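The enlarged crop confirms the choices: the beech block with pencil marks at (475,287), and the grey plate with its slots pointing image-left. The lever is open, with the ball at about (330,297). The studs are at about (289,221) and (362,228).

```bash
cat >> h.py <<'E'
def rep():
    s=state();R=Ro.from_quat(s['tool_rot']).as_matrix()
    print('t',round(s['time_s'],2),'tcp',s['tool_pos'].round(4),'yaw y-axis',round(np.degrees(np.arctan2(R[1,1],R[0,1])),2),'tilt',R[:,2].round(4),'q',s['q'].round(2),'gap',round(s['finger_gap'],4))
    return s
E
python3 - <<'E'
from h import *
C=cam('top')
J=lambda l:np.array(l)/4+[258-.375,188-.375]
S=lambda l,Y0,x0,y0:(np.array(l)-[540,Y0])/3.5+[x0-.36,y0-.36]
c=px2w(C,J([(61,33),(492,73),(463,458),(19,417)]),.018)
cen=c.mean(0);d=(c[0]+c[1]-c[2]-c[3]);ya=np.degrees(np.arctan2(d[1],d[0]))
d2=(c[0]+c[3]-c[1]-c[2]);print('jig',cen,ya,np.degrees(np.arctan2(d2[1],d2[0]))-90,np.linalg.norm(d)/2,np.linalg.norm(d2)/2)
st=px2w(C,J([(123,133),(415,161)]),.099);d=st[0]-st[1];a=np.arctan2(d[1],d[0])-np.pi/2;print('studs',st,np.degrees(a),np.linalg.norm(d),'mid',st.mean(0))
ex=np.array([np.cos(a),np.sin(a)]);print('jigcentre from studs',st.mean(0)[:2]-.045*ex)
print('ball',px2w(C,J([(289,438)]),.04),'pivot',px2w(C,J([(318,258)]),.04))
b=px2w(C,S([(590,53),(764,28),(775,104),(597,130)],0,438,265),.065);d=b[0]+b[3]-b[1]-b[2];print('blank',b.mean(0),np.degrees(np.arctan2(d[1],d[0]))-90,np.linalg.norm(d)/2,np.linalg.norm(b[0]-b[3]))
p=px2w(C,S([(570,198),(652,191),(674,488),(588,495)],165,180,235),.006);d=p[0]+p[1]-p[2]-p[3];print('plate mid',p.mean(0),np.degrees(np.arctan2(d[1],d[0])),np.linalg.norm(d)/2)
print('holes',px2w(C,S([(630,222),(643,461)],165,180,235),.003),'handletop',px2w(C,S([(613,341)],165,180,235),.038))
rep()
E
```

```text
jig [0.54757584 0.03903901 0.018     ] -6.054936752360625 -6.004061642880316 0.22765864900262556 0.25781070960662633
studs [[ 0.60076318  0.11432949  0.099     ]
 [ 0.58359939 -0.04484943  0.099     ]] -6.154256563383936 0.16010160960971007 mid [0.59218129 0.03474003 0.099     ]
jigcentre from studs [0.54744063 0.03956428]
ball [[0.43404695 0.02424039 0.04      ]] pivot [[0.53638937 0.00598039 0.04      ]]
blank [ 0.45023889 -0.31167819  0.065     ] 6.684841059008804 0.11925951068231463 0.049507587508807974
plate mid [0.46518717 0.32147817 0.006     ] 4.540674932986452 0.19970620818100907
holes [[0.54615903 0.31676171 0.003     ]
 [0.38562645 0.30625929 0.003     ]] handletop [[0.46502833 0.31891268 0.038     ]]
t 0.1 tcp [ 0.2616 -0.5942  0.2047] yaw y-axis -66.23 tilt [-7.0e-04  1.7e-03 -1.0e+00] q [ 1.42  0.5  -0.43  1.55  0.22  1.14 -0.21] gap 0.0922
```

>>> {"method": "apply_moves", "body": {
  "motion": [
    [[0.9, -0.57, 0, 0, 0, 0], [0.9, -0.57, 0, 0, 0, 0], [0.9, -0.57, 0, 0, 0, 0], [0.9, -0.57, 0, 0, 0, 0], [0.9, -0.57, 0, 0, 0, 0]]
  ],
  "fingers": 0,
  "newtons": 30
}}

```text
time_s: 0.6
tool_pos: [0.3812, -0.4163, 0.2053]
tool_rot: [0.979, 0.206, -0.0, -0.0]
ft_force: [1.1, 0.1, -1.1]
finger_gap: 0.0918
grasp_force: 0.0
```

>>> {"method": "apply_moves", "body": {
  "motion": [
    [[0.9, -0.57, 0, 0, 0, 0], [0.9, -0.57, 0, 0, 0, 0], [0.9, -0.57, 0, 0, 0, 0], [0, 0, 0, 0, 0, -1], [0, 0, 0, 0, 0, -1]]
  ]
}}

```text
time_s: 1.1
tool_pos: [0.453, -0.3096, 0.2055]
tool_rot: [0.961, 0.277, -0.0, -0.0]
ft_force: [0.5, -0.4, 0.7]
finger_gap: 0.0916
grasp_force: 0.0
```

>>> {"method": "apply_moves", "body": {
  "motion": [
    [[0, 0, 0, 0, 0, -1], [0, 0, 0, 0, 0, -1], [0, 0, 0, 0, 0, -1], [0, 0, 0, 0, 0, -1], [0, 0, 0, 0, 0, -1]]
  ]
}}

```text
time_s: 1.6
tool_pos: [0.4517, -0.3117, 0.2052]
tool_rot: [0.899, 0.438, -0.0, -0.0]
ft_force: [0.9, -0.3, -0.3]
finger_gap: 0.0921
grasp_force: 0.0
```

>>> {"method": "apply_moves", "body": {
  "motion": [
    [[0, 0, 0, 0, 0, -1], [0, 0, 0, 0, 0, -1], [0, 0, 0, 0, 0, -1], [0, 0, 0, 0, 0, -1], [0, 0, 0, 0, 0, -1]]
  ]
}}

```text
time_s: 2.1
tool_pos: [0.4517, -0.3117, 0.2052]
tool_rot: [0.809, 0.587, -0.0, -0.0]
ft_force: [-0.3, -0.7, 0.1]
finger_gap: 0.0916
grasp_force: 0.0
```

>>> {"method": "apply_moves", "body": {
  "motion": [
    [[0, 0, 0, 0, 0, -1], [0, 0, 0, 0, 0, -1], [0, 0, 0, 0, 0, -1], [0, 0, 0, 0, 0, -1], [0, 0, 0, 0, 0, -1]]
  ]
}}

```text
time_s: 2.6
tool_pos: [0.4517, -0.3117, 0.2052]
tool_rot: [0.695, 0.719, -0.0, -0.0]
ft_force: [-0.8, -0.1, 0.0]
finger_gap: 0.0916
grasp_force: 0.0
```

>>> {"method": "apply_moves", "body": {
  "motion": [
    [[0, 0, 0, 0, 0, -1], [0, 0, 0, 0, 0, -0.2], [0, 0, 0, 0, 0, 0]]
  ]
}}

```text
time_s: 2.9
tool_pos: [0.4518, -0.3118, 0.2053]
tool_rot: [0.666, 0.746, 0.0, -0.0]
ft_force: [-0.4, 0.0, 0.2]
finger_gap: 0.092
grasp_force: 0.0
```

```bash
cat >> h.py <<'E'
def go(x,y,z,yaw):
    "remaining shift in tool units at present axes, and turn units"
    s=rep();R=Ro.from_quat(s['tool_rot']).as_matrix();d=R.T@(np.array([x,y,z])-s['tool_pos'])/.04
    ps=np.degrees(np.arctan2(R[1,1],R[0,1]));w=(yaw-ps+90)%180-90
    a=np.radians(ps+w);D=np.array([x,y])-s['tool_pos'][:2]
    t=R.T@np.cross(R[:,2],[0,0,-1]) # tilt fix
    print('shift now',d.round(2),'turn z',round(-w/4,2),'tilt fix',(np.degrees(t)/4).round(2),'| xy after turn',(np.array([-np.sin(a)*D[0]+np.cos(a)*D[1],np.cos(a)*D[0]+np.sin(a)*D[1]])/.04).round(2))
E
python3 - <<'E'
from h import *
go(.450,-.312,.027,6.7)
s=state();cv2.imwrite('pics/w1.png',grab_frame('wrist')[:,:,::-1])
C=cam('wrist',s);a=np.radians(6.7);ex=np.array([np.cos(a),np.sin(a),0]);ey=np.array([-ex[1],ex[0],0])
for i,j in((1,1),(1,-1),(-1,-1),(-1,1)):print(w2px(C,np.array([.45,-.312,.065])+i*.025*ex+j*.06*ey).round(0))
E
```

```text
t 2.9 tcp [ 0.4518 -0.3118  0.2053] yaw y-axis 6.49 tilt [-4.e-04  5.e-04 -1.e+00] q [ 1.2   0.4  -0.81  1.8   0.32  1.09  0.39] gap 0.092
shift now [-0.   -0.04  4.46] turn z -0.05 tilt fix [-0.   -0.01 -0.  ] | xy after turn [ 0.   -0.04]
[[348. 160.]]
[[346. 287.]]
[[295. 287.]]
[[292. 160.]]
```

View pics/w1.png

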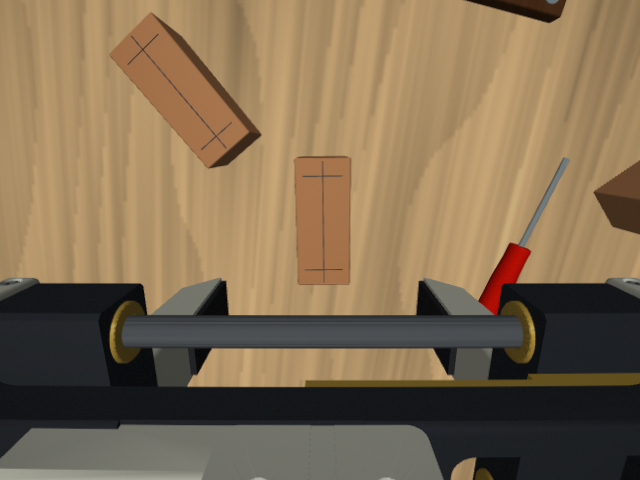

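The wrist view confirms the blank is directly below, with its top face at (295..350, 157..285). It is about 2 mm off prediction, so I descend with a small correction and grip.

>>> {"method": "apply_moves", "body": {
  "motion": [
    [[0.06, 0.02, 0.8, 0, 0, 0], [0, 0, 0.9, 0, 0, 0], [0, 0, 0.9, 0, 0, 0], [0, 0, 0.9, 0, 0, 0], [0, 0, 0.8, 0, 0, 0]]
  ]
}}

```text
time_s: 3.45
tool_pos: [0.4521, -0.3093, 0.0319]
tool_rot: [0.666, 0.746, -0.0, -0.0]
ft_force: [-0.1, 0.1, -0.4]
finger_gap: 0.0918
grasp_force: 0.0
```

>>> {"method": "apply_moves", "body": {
  "motion": [
    [[0, 0, 0.14, 0, 0, 0], [0, 0, 0, 0, 0, 0], [0, 0, 0, 0, 0, 0], [0, 0, 0, 0, 0, 0], [0, 0, 0, 0, 0, 0]]
  ],
  "fingers": 1,
  "newtons": 30
}}

```text
time_s: 3.95
tool_pos: [0.4535, -0.3102, 0.0296]
tool_rot: [0.666, 0.746, -0.0, 0.001]
ft_force: [0.1, -0.1, 0.2]
finger_gap: 0.0563
grasp_force: 0.0
```

>>> {"method": "apply_moves", "body": {
  "motion": [
    [[0, 0, 0, 0, 0, 0], [0, 0, 0, 0, 0, 0]]
  ]
}}

```text
time_s: 4.15
tool_pos: [0.4529, -0.3101, 0.0291]
tool_rot: [0.666, 0.746, -0.0, 0.001]
ft_force: [-2.1, 1.5, 7.6]
finger_gap: 0.0498
grasp_force: 30.0
```

>>> {"method": "apply_moves", "body": {
  "motion": [
    [[0, 0, -0.5, 0, 0, 0], [0, 0, -1, 0, 0, 0], [0, 0, -1, 0, 0, 0], [0, 0, -1, 0, 0, 0.75], [0, 0, 0, 0, 0, 0.8]]
  ]
}}

```text
time_s: 4.65
tool_pos: [0.4561, -0.3109, 0.1736]
tool_rot: [0.706, 0.709, 0.001, 0.005]
ft_force: [1.8, 0.6, -2.2]
finger_gap: 0.0497
grasp_force: 30.0
```

>>> {"method": "apply_moves", "body": {
  "motion": [
    [[0, 0, 0, 0, 0, 0.8], [0, 0, 0, 0, 0, 0.8], [0.6, 0.14, 0, 0, 0, 0], [0.9, 0.28, 0, 0, 0, 0], [0.9, 0.28, 0, 0, 0, 0]]
  ]
}}

```text
time_s: 5.15
tool_pos: [0.4901, -0.2163, 0.1678]
tool_rot: [0.744, 0.668, -0.0, -0.0]
ft_force: [1.4, -0.4, -3.4]
finger_gap: 0.0496
grasp_force: 30.0
```

>>> {"method": "apply_moves", "body": {
  "motion": [
    [[0.9, 0.28, 0, 0, 0, 0], [0.9, 0.28, 0, 0, 0, 0], [0.9, 0.28, 0, 0, 0, 0], [0.9, 0.28, 0, 0, 0, 0], [0.9, 0.28, 0, 0, 0, 0]]
  ]
}}

```text
time_s: 5.65
tool_pos: [0.565, -0.0425, 0.1678]
tool_rot: [0.743, 0.669, -0.0, -0.0]
ft_force: [1.0, -0.4, -2.7]
finger_gap: 0.0497
grasp_force: 30.0
```

>>> {"method": "apply_moves", "body": {
  "motion": [
    [[0.9, 0.28, 0, 0, 0, 0], [0.9, 0.14, 0, 0, 0, 0], [0.2, 0, 0, 0, 0, 0], [0, 0, 0, 0, 0, 0]]
  ]
}}

```text
time_s: 6.05
tool_pos: [0.5897, 0.0368, 0.1679]
tool_rot: [0.742, 0.671, 0.0, -0.001]
ft_force: [0.1, -1.3, -2.8]
finger_gap: 0.0497
grasp_force: 30.0
```

```bash
python3 - <<'E'
from h import *
go(.592,.035,.0471,-6.1)
s=state();cv2.imwrite('pics/w2.png',grab_frame('wrist')[:,:,::-1])
C=cam('wrist',s);print('studs pred',w2px(C,[[.6008,.1143,.099],[.5836,-.0448,.099]]).round(1))
R=Ro.from_quat(s['tool_rot']).as_matrix()
for i,j in((1,1),(1,-1),(-1,-1),(-1,1)):print(w2px(C,s['tool_pos']+R@[j*.06,i*.025,-(.065-.0291)]).round(0))
E
```

```text
t 6.05 tcp [0.5897 0.0368 0.1679] yaw y-axis -5.78 tilt [-6.0e-04  1.1e-03 -1.0e+00] q [ 0.49  0.52 -0.79  1.73  0.42  1.06 -0.55] gap 0.0497
shift now [-0.04  0.07  3.02] turn z 0.08 tilt fix [-0.01 -0.01 -0.  ] | xy after turn [-0.04  0.06]
studs pred [[327.3 135.7]
 [325.1 346.6]]
[[385. 175.]]
[[373. 423.]]
[[272. 423.]]
[[260. 175.]]
```

View pics/w2.png

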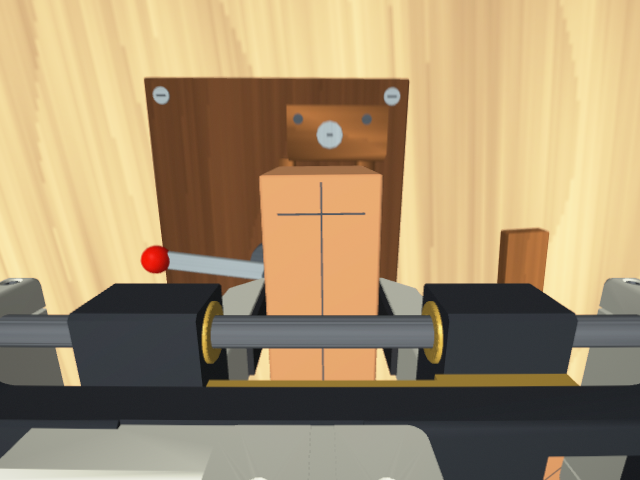

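The held blank's top edge is at (262..382,175), matching the prediction. The left stud is at (329.5,134.5) against a predicted (327,136), so the jig is within about 2 mm. I lower it 2 mm short of the fence.

>>> {"method": "apply_moves", "body": {
  "motion": [
    [[-0.02, 0.06, 0.4, 0, 0, 0.06], [0, 0, 0.6, 0, 0, 0], [0, 0, 0.6, 0, 0, 0], [0, 0, 0.5, 0, 0, 0], [0, 0, 0.3, 0, 0, 0]]
  ]
}}

```text
time_s: 6.6
tool_pos: [0.5938, 0.0377, 0.0747]
tool_rot: [0.744, 0.668, 0.003, -0.001]
ft_force: [-13.5, 3.8, 47.3]
finger_gap: 0.05
grasp_force: 30.1
```

>>> {"method": "apply_moves", "body": {
  "motion": [
    [[0, 0, 0.2, 0, 0, 0], [0, 0, 0.2, 0, 0, 0], [0, 0, 0.15, 0, 0, 0], [0, 0, 0.03, 0, 0, 0], [0, 0, 0, 0, 0, 0]]
  ]
}}

```text
time_s: 7.1
tool_pos: [0.5934, 0.0343, 0.0535]
tool_rot: [0.745, 0.667, 0.001, 0.001]
ft_force: [-13.8, 3.3, 40.1]
finger_gap: 0.05
grasp_force: 30.0
```

```bash
python3 - <<'E'
from h import *
go(.592,.035,.0471,-6.1)
s=state();w=grab_frame('wrist')[:,:,::-1];t=grab_frame('scene')[:,:,::-1]
C=cam('wrist',s);print('studs pred',w2px(C,[[.6008,.1143,.099],[.5836,-.0448,.099]]).round(1))
R=Ro.from_quat(s['tool_rot']).as_matrix()
for i,j in((1,1),(-1,1)):print(w2px(C,s['tool_pos']+R@[j*.06,i*.025,-(.065-.0291)]).round(0))
print(s['ft_force'],s['wrist_torque'])
o=np.zeros((480,800,3),np.uint8);o[:360,:480]=cv2.resize(w,(480,360));o[:480,480:]=cv2.resize(t[195:315,250:330],(320,480),interpolation=cv2.INTER_CUBIC)
cv2.imwrite('pics/w3.png',o)
E
```

```text
t 7.1 tcp [0.5934 0.0343 0.0535] yaw y-axis -6.3 tilt [ 2.6e-03 -1.0e-04 -1.0e+00] q [ 0.42  0.67 -0.7   1.8   0.54  0.87 -0.65] gap 0.05
shift now [ 0.01 -0.04  0.16] turn z -0.05 tilt fix [ 0.04 -0.    0.  ] | xy after turn [ 0.02 -0.04]
studs pred [[319.1 119.7]
 [320.7 471.5]]
[[385. 175.]]
[[260. 175.]]
[-13.82882018   3.31237248  40.12572274] [0.68624146 3.30294437 0.07537734]
```

View pics/w3.png

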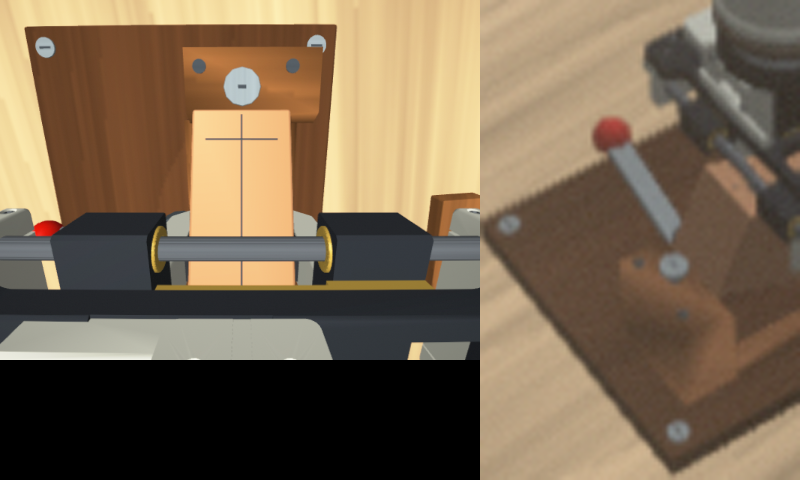

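```bash
python3 - <<'E'
from h import *
from scipy.optimize import least_squares as L
s=state();C=cam('wrist',s);R=Ro.from_quat(s['tool_rot']).as_matrix()
def f(v): return (w2px(C,[s['tool_pos']+R@[v[0],v[1]+i*.025,v[2]] for i in(1,-1)])-[[387,147],[257,147]]).ravel()
v=L(f,[.06,0,-.036]).x;print('far top edge in tool',v,'world',s['tool_pos']+R@v)
# pencil cross at row 139*4/3: line at left (205,139) right (278,139)
print('cross pt if at same z',px2w(C,np.array([[242,139]])*4/3,(s['tool_pos']+R@v)[2]), 'nominal riser inner edge px',w2px(C,[[.592+.062*.1072,.035+.062*.994,.086],[.592+.062*.1072,.035+.062*.994,.083]]))
for sh in(0,):
  print('cross at w2: ',)
E
```

```text
far top edge in tool [ 0.07089896 -0.00021911 -0.03894071] world [0.60082623 0.10473033 0.09246654]
cross pt if at same z [[0.59947424 0.09013729 0.09246654]] nominal riser inner edge px [[318.83529284 167.97460955]
 [318.87838599 167.55920479]]
cross at w2:
```

```bash
python3 - <<'E'
from h import *
from scipy.optimize import least_squares as L
class S(dict):pass
q=state()['tool_rot']
def mk(pos,yaw):
    a=np.radians(yaw);y=np.array([np.cos(a),np.sin(a),0]);z=np.array([0,0,-1.]);R=np.c_[np.cross(y,z),y,z]
    return dict(tool_pos=np.array(pos),tool_rot=Ro.from_matrix(R).as_quat())
for nm,s,e,l in (('w1',mk([.4518,-.3118,.2053],6.49),[(295,157),(350,157)],[(303,176),(342,176)]),
 ('w2',mk([.5897,.0368,.1679],-5.78),[(262,176),(382,176)],[(277,214),(365,214)]),
 ('w3',state(),[(257,147),(387,147)],[(273,185),(371,185)])):
    C=cam('wrist',s);R=Ro.from_quat(s['tool_rot']).as_matrix()
    for nn,P,hw in(('edge',e,.025),('line',l,.0182)):
        f=lambda v:(w2px(C,[s['tool_pos']+R@[v[0],v[1]+i*hw,v[2]] for i in(-1,1)])-np.array(P)).ravel()
        v=L(f,[.06,0,-.036]).x;print(nm,nn,v.round(4),'world',(s['tool_pos']+R@v).round(4))
E
```

```text
w1 edge [0.062  0.0002 0.1509] world [ 0.445  -0.2502  0.0544]
w1 line [0.0446 0.0003 0.1552] world [ 0.447  -0.2675  0.0501]
w2 edge [ 0.0592 -0.0002 -0.0303] world [0.5954 0.0957 0.1982]
w2 line [ 0.0441 -0.0006 -0.0355] world [0.5935 0.0808 0.2034]
w3 edge [ 0.0709 -0.0002 -0.0389] world [0.6008 0.1047 0.0925]
w3 line [ 0.0573 -0.0002 -0.0474] world [0.5993 0.0912 0.1009]
```

```bash
python3 - <<'E'
from h import *
t=grab_frame('scene')[:,:,::-1][180:300,250:400]
t=cv2.convertScaleAbs(cv2.resize(t,None,fx=5,fy=5,interpolation=cv2.INTER_CUBIC),alpha=1.5,beta=20)
cv2.imwrite('pics/s4.png',t)
C=cam('scene');a=np.radians(-6.1);ex=np.array([np.cos(a),np.sin(a),0]);ey=np.array([-ex[1],ex[0],0]);n=np.array([.5925,.035,.018])
for z in(0,.065):
  for i,j in((1,1),(1,-1),(-1,-1),(-1,1)):print(z,i,j,((w2px(C,n+i*.025*ex+j*.06*ey+[0,0,z])-[250,180])*5).round(0))
E
```

```text
0 1 1 [[493. 408.]]
0 1 -1 [[300. 515.]]
0 -1 -1 [[244. 450.]]
0 -1 1 [[435. 347.]]
0.065 1 1 [[499. 326.]]
0.065 1 -1 [[299. 433.]]
0.065 -1 -1 [[242. 368.]]
0.065 -1 1 [[439. 264.]]
```

View pics/s4.png

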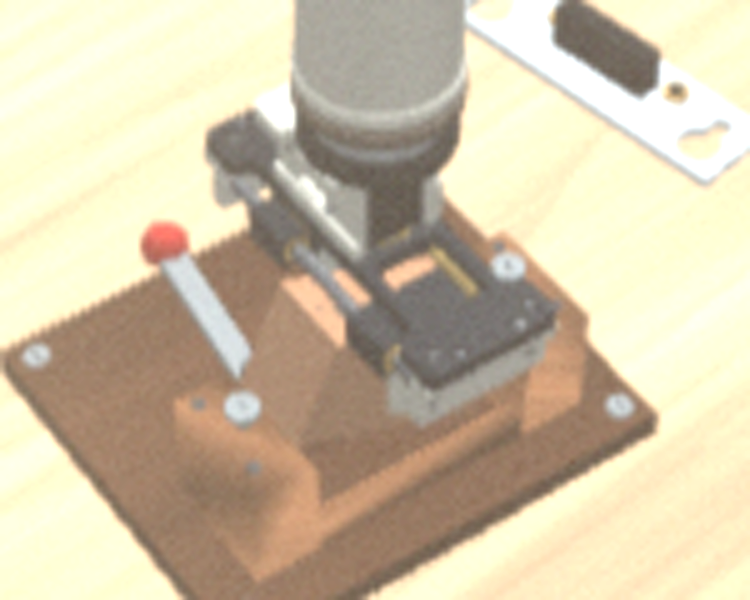

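The blank has pitched about 18° in the grip: its -y end rode up on the right riser. I'll lift it out, set it flat on the clear bench at its old place, and regrip it harder.

>>> {"method": "apply_moves", "body": {
  "motion": [
    [[0, 0, -0.2, 0, 0, 0], [0, 0, -0.5, 0, 0, 0], [0, 0, -0.8, 0, 0, 0], [0, 0, -0.8, 0, 0, 0], [0, 0, -0.6, 0, 0, 0]]
  ]
}}

```text
time_s: 7.75
tool_pos: [0.5926, 0.0303, 0.1653]
tool_rot: [0.746, 0.666, -0.0, 0.0]
ft_force: [0.8, -0.1, -1.9]
finger_gap: 0.0497
grasp_force: 30.0
```

>>> {"method": "apply_moves", "body": {
  "motion": [
    [[0, 0, -0.1, 0, 0, 0], [-0.4, -0.1, 0, 0, 0, 0], [-0.7, -0.2, 0, 0, 0, 0], [-0.9, -0.27, 0, 0, 0, 0], [-0.9, -0.27, 0, 0, 0, 0]]
  ]
}}

```text
time_s: 8.25
tool_pos: [0.5444, -0.081, 0.1665]
tool_rot: [0.745, 0.667, -0.001, -0.001]
ft_force: [-0.1, -1.1, -1.9]
finger_gap: 0.0498
grasp_force: 30.0
```

>>> {"method": "apply_moves", "body": {
  "motion": [
    [[-0.9, -0.27, 0, 0, 0, 0], [-0.9, -0.27, 0, 0, 0, 0], [-0.9, -0.27, 0, 0, 0, 0], [-0.9, -0.27, 0, 0, 0, 0], [-0.9, -0.27, 0, 0, 0, 0]]
  ]
}}

```text
time_s: 8.75
tool_pos: [0.4704, -0.2541, 0.1667]
tool_rot: [0.746, 0.666, -0.001, -0.001]
ft_force: [0.9, 0.8, -2.2]
finger_gap: 0.0499
grasp_force: 30.0
```

>>> {"method": "apply_moves", "body": {
  "motion": [
    [[-0.9, -0.25, 0, 0, 0, 0], [-0.6, -0.13, 0, 0, 0, 0], [0, 0, 0.4, 0, 0, 0], [0, 0, 0.7, 0, 0, 0], [0, 0, 0.7, 0, 0, 0]]
  ]
}}

```text
time_s: 9.25
tool_pos: [0.4499, -0.31, 0.0942]
tool_rot: [0.745, 0.667, -0.0, -0.001]
ft_force: [0.0, -0.9, -2.0]
finger_gap: 0.0497
grasp_force: 30.0
```

>>> {"method": "apply_moves", "body": {
  "motion": [
    [[0, 0, 0.7, 0, 0, 0], [0, 0, 0.5, 0, 0, 0], [0, 0, 0.3, 0, 0, 0], [0, 0, 0.2, 0, 0, 0], [0, 0, 0, 0, 0, 0]]
  ]
}}

```text
time_s: 9.75
tool_pos: [0.4506, -0.309, 0.0275]
tool_rot: [0.745, 0.667, -0.0, -0.001]
ft_force: [0.6, -0.1, -1.7]
finger_gap: 0.0502
grasp_force: 30.0
```

>>> {"method": "apply_moves", "body": {
  "motion": [
    [[0, 0, 0.1, 0, 0, 0], [0, 0, 0.1, 0, 0, 0], [0, 0, 0.1, 0, 0, 0], [0, 0, 0, 0, 0, 0]]
  ]
}}

```text
time_s: 10.15
tool_pos: [0.4521, -0.3117, 0.0181]
tool_rot: [0.745, 0.667, -0.001, 0.002]
ft_force: [-2.3, -1.8, 4.0]
finger_gap: 0.0495
grasp_force: 30.0
```

>>> {"method": "apply_moves", "body": {
  "motion": [
    [[0, 0, 0, 0, 0, 0], [0, 0, 0, 0, 0, 0], [0, 0, 0, 0, 0, 0], [0, 0, 0, 0, 0, 0], [0, 0, 0, 0, 0, 0]]
  ],
  "fingers": 0,
  "newtons": 55
}}

```text
time_s: 10.65
tool_pos: [0.4515, -0.3095, 0.0168]
tool_rot: [0.745, 0.667, 0.0, -0.0]
ft_force: [0.4, 0.5, 0.5]
finger_gap: 0.0852
grasp_force: 0.0
```

>>> {"method": "apply_moves", "body": {
  "motion": [
    [[0, 0, -0.3, 0, 0, 0], [0, 0, -0.7, 0, 0, 0], [0, 0, -1, 0, 0, 0], [0, 0, -1, 0, 0, 0], [0, 0, -1, 0, 0, 0]]
  ]
}}

```text
time_s: 11.15
tool_pos: [0.4514, -0.3092, 0.1791]
tool_rot: [0.745, 0.668, 0.0, 0.0]
ft_force: [-0.2, -1.3, -0.4]
finger_gap: 0.0915
grasp_force: 0.0
```

>>> {"method": "apply_moves", "body": {
  "motion": [
    [[0, 0, -0.6, 0, 0, 0], [0, 0, 0, 0, 0, 0], [0, 0, 0, 0, 0, 0]]
  ]
}}

```text
time_s: 11.45
tool_pos: [0.4515, -0.3099, 0.2017]
tool_rot: [0.745, 0.667, -0.0, 0.001]
ft_force: [-0.3, -0.4, 0.6]
finger_gap: 0.092
grasp_force: 0.0
```

```bash
python3 - <<'E'
from h import *
s=rep();w=grab_frame('wrist')[:,:,::-1];cv2.imwrite('pics/w5.png',w)
C=cam('wrist',s)
h=cv2.cvtColor(w,cv2.COLOR_BGR2HSV)
print(h[220,322],h[120,322], h[200,450])
E
```

```text
t 11.45 tcp [ 0.4515 -0.3099  0.2017] yaw y-axis -6.28 tilt [ 9.0e-04 -1.5e-03 -1.0e+00] q [ 1.18  0.39 -0.78  1.81  0.31  1.07  0.18] gap 0.092
[ 13 113 129] [ 18 105 182] [ 18 104 192]
```

View pics/w5.png

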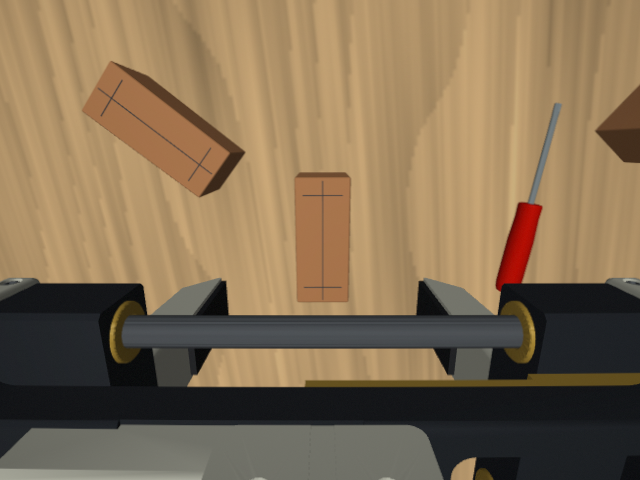

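The blank stands flat and square to the tool, with its top face at (295..350, 178..301). Its middle is some way toward tool -x.

```bash
python3 - <<'E'
from h import *
s=state();C=cam('wrist',s)
b=px2w(C,[(295,178),(350,178),(349,301),(297,301)],.065);print(b.round(4),b.mean(0))
R=Ro.from_quat(s['tool_rot']).as_matrix();print('tool units',R.T@(b.mean(0)-s['tool_pos'])/.04, (b[0]-b[3]),(b[1]-b[2]))
s1=dict(s);a=np.radians(6.49);y=np.array([np.cos(a),np.sin(a),0]);z=np.array([0,0,-1.]);s1['tool_rot']=Ro.from_matrix(np.c_[np.cross(y,z),y,z]).as_quat();s1['tool_pos']=np.array([.4518,-.3118,.2053])
b=px2w(cam('wrist',s1),[(295,157),(349,157),(350,284),(299,285)],.065);print('w1',b.mean(0))
go(.59,.035,.2,-6.1)
E
```

```text
[[ 0.4318 -0.2627  0.065 ]
 [ 0.4799 -0.268   0.065 ]
 [ 0.4685 -0.3849  0.065 ]
 [ 0.4185 -0.3794  0.065 ]] [ 0.44964536 -0.32377101  0.065     ]
tool units [-0.35840644  0.01188582  3.39045975] [0.01328645 0.11672487 0.        ] [0.01137455 0.11692324 0.        ]
w1 [ 0.45252674 -0.30949689  0.065     ]
t 11.5 tcp [ 0.4508 -0.3095  0.2006] yaw y-axis -6.27 tilt [-7.e-04 -0.e+00 -1.e+00] q [ 1.18  0.39 -0.78  1.81  0.31  1.07  0.18] gap 0.0917
shift now [8.94 2.52 0.01] turn z -0.04 tilt fix [-0.01  0.    0.  ] | xy after turn [8.93 2.54]
```

>>> {"method": "apply_moves", "body": {
  "motion": [
    [[-0.36, 0.01, 0.5, 0, 0, 0], [0, 0, 0.9, 0, 0, 0], [0, 0, 0.9, 0, 0, 0], [0, 0, 0.9, 0, 0, 0], [0, 0, 0.7, 0, 0, 0]]
  ]
}}

```text
time_s: 12.0
tool_pos: [0.448, -0.3224, 0.0411]
tool_rot: [0.745, 0.667, -0.0, -0.003]
ft_force: [0.2, 0.3, -0.3]
finger_gap: 0.0917
grasp_force: 0.0
```

>>> {"method": "apply_moves", "body": {
  "motion": [
    [[0, 0, 0.39, 0, 0, 0], [0, 0, 0, 0, 0, 0], [0, 0, 0, 0, 0, 0], [0, 0, 0, 0, 0, 0], [0, 0, 0, 0, 0, 0]]
  ],
  "fingers": 1,
  "newtons": 55
}}

```text
time_s: 12.5
tool_pos: [0.4513, -0.3247, 0.0307]
tool_rot: [0.745, 0.667, 0.0, 0.001]
ft_force: [-0.5, 0.6, -0.0]
finger_gap: 0.0567
grasp_force: 0.0
```

>>> {"method": "apply_moves", "body": {
  "motion": [
    [[0, 0, 0, 0, 0, 0], [0, 0, 0, 0, 0, 0], [0, 0, 0, 0, 0, 0], [0, 0, -0.1, 0, 0, 0], [0, 0, -0.2, 0, 0, 0]]
  ]
}}

```text
time_s: 13.0
tool_pos: [0.4494, -0.3235, 0.0409]
tool_rot: [0.745, 0.667, -0.0, -0.001]
ft_force: [-0.3, 0.5, -1.8]
finger_gap: 0.0495
grasp_force: 55.0
```

>>> {"method": "apply_moves", "body": {
  "motion": [
    [[0, 0, -0.4, 0, 0, 0], [0, 0, -0.6, 0, 0, 0], [0, 0, -0.8, 0, 0, 0], [0, 0, -0.8, 0, 0, 0], [0, 0, -0.6, 0, 0, 0]]
  ]
}}

```text
time_s: 13.5
tool_pos: [0.451, -0.324, 0.1724]
tool_rot: [0.745, 0.668, 0.0, 0.001]
ft_force: [0.2, -1.4, -2.3]
finger_gap: 0.0491
grasp_force: 55.0
```

```bash
python3 - <<'E'
from h import *
s=rep();R=Ro.from_quat(s['tool_rot']).as_matrix();w=grab_frame('wrist')[:,:,::-1];cv2.imwrite('pics/w6.png',w)
C=cam('wrist',s);zt=.029
for nm,th in(('flat',0),('far down 8deg',np.radians(8)),('far up 8deg',-np.radians(8))):
  out=[]
  for x,z in((.06,.036),(.06,-.029),(.0425,.036)):
    X=x*np.cos(th)+(z-.0188)*np.sin(th);Z=.0188+(z-.0188)*np.cos(th)-x*np.sin(th)
    out+=[w2px(C,s['tool_pos']+R@[X,sg*.025,-Z]).round(0)[0].tolist() for sg in(-1,1)]
  print(nm,out)
old=cv2.imread('pics/w2.png')
g=lambda im:im[150:230,315:330].mean(1).astype(int).sum(1)
print('w2',g(old).tolist());print('now',g(w).tolist())
E
```

```text
t 13.5 tcp [ 0.451  -0.324   0.1724] yaw y-axis -6.24 tilt [ 0.0019 -0.0014 -1.    ] q [ 1.17  0.43 -0.76  1.82  0.35  1.02  0.17] gap 0.0491
flat [[260.0, 175.0], [385.0, 175.0], [279.0, 166.0], [366.0, 166.0], [262.0, 218.0], [383.0, 218.0]]
far down 8deg [[263.0, 169.0], [382.0, 169.0], [281.0, 178.0], [364.0, 178.0], [264.0, 211.0], [381.0, 211.0]]
far up 8deg [[257.0, 185.0], [388.0, 185.0], [277.0, 156.0], [368.0, 156.0], [260.0, 228.0], [385.0, 228.0]]
w2 [257, 254, 254, 254, 252, 250, 248, 242, 228, 204, 188, 186, 197, 199, 199, 200, 324, 343, 344, 344, 344, 346, 346, 347, 396, 496, 509, 515, 518, 520, 520, 519, 497, 490, 490, 490, 490, 491, 490, 490, 490, 490, 490, 490, 490, 490, 491, 489, 490, 489, 490, 489, 490, 489, 489, 489, 488, 488, 488, 492, 494, 494, 489, 316, 265, 453, 488, 490, 489, 489, 489, 490, 490, 489, 489, 489, 489, 490, 489, 489]
now [490, 489, 488, 488, 488, 488, 490, 493, 497, 499, 499, 498, 498, 498, 498, 497, 497, 323, 261, 260, 261, 261, 262, 261, 262, 258, 349, 390, 400, 406, 408, 408, 407, 396, 384, 382, 382, 382, 382, 382, 382, 381, 382, 382, 382, 382, 382, 381, 381, 381, 382, 381, 382, 382, 382, 382, 381, 382, 382, 383, 383, 382, 382, 382, 270, 206, 323, 376, 381, 380, 380, 381, 380, 381, 380, 380, 380, 379, 380, 380]
```

The strip rows (167–176) match the flat prediction, so the blank is level in the grip. I'll carry it over gently, check against the stud, and go down slowly while watching forces.

>>> {"method": "apply_moves", "body": {
  "motion": [
    [[0.5, 0.13, 0, 0, 0, 0], [0.9, 0.25, 0, 0, 0, 0], [0.9, 0.25, 0, 0, 0, 0], [0.9, 0.25, 0, 0, 0, 0], [0.9, 0.25, 0, 0, 0, 0]]
  ]
}}

```text
time_s: 14.05
tool_pos: [0.5133, -0.1645, 0.1698]
tool_rot: [0.745, 0.667, -0.0, 0.0]
ft_force: [-0.3, -0.5, -1.8]
finger_gap: 0.0496
grasp_force: 55.0
```

>>> {"method": "apply_moves", "body": {
  "motion": [
    [[0.9, 0.25, 0, 0, 0, 0], [0.9, 0.25, 0, 0, 0, 0], [0.9, 0.25, 0, 0, 0, 0], [0.9, 0.25, 0, 0, 0, 0], [0.9, 0.25, 0, 0, 0, 0]]
  ]
}}

```text
time_s: 14.55
tool_pos: [0.5826, 0.0089, 0.1697]
tool_rot: [0.745, 0.667, -0.0, 0.0]
ft_force: [0.0, -1.1, -2.8]
finger_gap: 0.0495
grasp_force: 55.0
```

>>> {"method": "apply_moves", "body": {
  "motion": [
    [[0.5, 0.13, 0, 0, 0, 0], [0.21, 0.04, 0, 0, 0, 0], [0, 0, 0.4, 0, 0, 0], [0, 0, 0.4, 0, 0, 0], [0, 0, 0, 0, 0, 0]]
  ]
}}

```text
time_s: 15.05
tool_pos: [0.5893, 0.0318, 0.1334]
tool_rot: [0.746, 0.666, -0.003, -0.002]
ft_force: [-1.3, -1.0, -3.2]
finger_gap: 0.0491
grasp_force: 55.0
```

>>> {"method": "apply_moves", "body": {
  "motion": [
    [[0, 0, 0, 0, 0, 0], [0, 0, 0, 0, 0, 0]]
  ]
}}

```text
time_s: 15.25
tool_pos: [0.5924, 0.0341, 0.1373]
tool_rot: [0.745, 0.667, -0.0, 0.0]
ft_force: [-0.2, -0.6, -2.9]
finger_gap: 0.0495
grasp_force: 55.0
```

```bash
cat >> h.py <<'E'
def blob(w,r):
    "grey stud head: low saturation blob in region r=(x0,x1,y0,y1)"
    x0,x1,y0,y1=r;h=cv2.cvtColor(w[y0:y1,x0:x1],cv2.COLOR_BGR2HSV)
    m=((h[...,1]<70)&(h[...,2]>90)).astype(np.uint8);n,l,st,c=cv2.connectedComponentsWithStats(m);i=1+st[1:,4].argmax();return c[i]+[x0,y0],st[i]
E
python3 - <<'E'
from h import *
s=rep();w=grab_frame('wrist')[:,:,::-1];cv2.imwrite('pics/w7.png',w)
go(.5915,.0355,.0471,-6.1)
C=cam('wrist',s);print('pred',w2px(C,[.6008,.1143,.099]).round(1),w2px(C,[[.6008+.009,.1143,.099],[.6008-.009,.1143,.099]]).round(1).tolist())
print(blob(w,(270,390,90,165)))
g=w[90:240,318:328].mean(1).astype(int).sum(1);print(g.tolist())
r=w[200:206].mean(0).astype(int).sum(1);print('row',r[245:275].tolist(),r[370:400].tolist())
E
```

```text
t 15.25 tcp [0.5924 0.0341 0.1373] yaw y-axis -6.35 tilt [ 1.e-04 -1.e-04 -1.e+00] q [ 0.48  0.56 -0.78  1.75  0.46  1.02 -0.58] gap 0.0495
t 15.3 tcp [0.5927 0.0343 0.1376] yaw y-axis -6.33 tilt [ 7.e-04 -1.e-04 -1.e+00] q [ 0.48  0.56 -0.78  1.75  0.46  1.02 -0.58] gap 0.0493
shift now [ 0.03 -0.03  2.26] turn z -0.06 tilt fix [0.01 0.   0.  ] | xy after turn [ 0.03 -0.03]
pred [[321.4 129.7]] [[336.7, 127.9], [306.2, 131.4]]
(array([323.45126836, 126.65153538]), array([ 39,  21,  30,  32, 749], dtype=int32))
[212, 211, 212, 239, 293, 322, 326, 327, 330, 334, 340, 343, 348, 351, 353, 353, 352, 353, 353, 351, 352, 411, 525, 577, 583, 583, 583, 583, 583, 583, 583, 583, 583, 583, 584, 517, 415, 374, 451, 555, 583, 583, 583, 583, 584, 583, 583, 584, 584, 583, 583, 526, 371, 287, 277, 275, 275, 274, 275, 274, 272, 270, 270, 265, 246, 228, 194, 185, 210, 216, 216, 216, 215, 217, 216, 215, 216, 307, 350, 358, 357, 357, 359, 359, 359, 353, 454, 515, 528, 533, 536, 537, 536, 519, 497, 493, 492, 491, 492, 492, 492, 492, 492, 492, 492, 492, 492, 492, 492, 492, 492, 492, 492, 492, 492, 492, 492, 492, 492, 491, 490, 490, 490, 490, 349, 283, 429, 485, 490, 490, 490, 490, 490, 490, 490, 491, 490, 490, 490, 492, 490, 489, 490, 489, 489, 490, 490, 490, 491, 490]
row [222, 226, 227, 230, 230, 230, 225, 224, 225, 230, 234, 236, 243, 242, 241, 240, 293, 427, 510, 528, 537, 537, 537, 537, 537, 537, 537, 537, 537, 536] [534, 534, 534, 534, 534, 534, 534, 534, 534, 519, 473, 397, 291, 221, 225, 231, 232, 228, 226, 222, 218, 215, 215, 213, 214, 218, 222, 227, 227, 231]
```

Relative to the stud at (323.5,126.7), the blank needs about 3 mm more along tool x. I'll correct that and lower slowly.

>>> {"method": "apply_moves", "body": {
  "motion": [
    [[0.07, -0.03, 0, 0, 0, -0.05], [0, 0, 0.25, 0, 0, 0], [0, 0, 0.3, 0, 0, 0], [0, 0, 0.1, 0, 0, 0], [0, 0, 0.1, 0, 0, 0]]
  ]
}}

```text
time_s: 15.8
tool_pos: [0.5909, 0.0379, 0.1061]
tool_rot: [0.744, 0.669, -0.001, -0.0]
ft_force: [0.2, 0.3, -2.6]
finger_gap: 0.0494
grasp_force: 55.0
```

>>> {"method": "apply_moves", "body": {
  "motion": [
    [[0, 0, 0.1, 0, 0, 0], [0, 0, 0.1, 0, 0, 0], [0, 0, 0.1, 0, 0, 0], [0, 0, 0, 0, 0, 0]]
  ]
}}

```text
time_s: 16.2
tool_pos: [0.5911, 0.0379, 0.0947]
tool_rot: [0.744, 0.669, -0.0, -0.0]
ft_force: [-0.2, 0.1, -3.3]
finger_gap: 0.0495
grasp_force: 55.0
```

>>> {"method": "apply_moves", "body": {
  "motion": [
    [[0, 0, 0.2, 0, 0, 0], [0, 0, 0.2, 0, 0, 0], [0, 0, 0.2, 0, 0, 0], [0, 0, 0.15, 0, 0, 0], [0, 0, 0, 0, 0, 0]]
  ]
}}

```text
time_s: 16.7
tool_pos: [0.5905, 0.0378, 0.0639]
tool_rot: [0.744, 0.669, -0.001, -0.001]
ft_force: [-0.4, -0.1, -3.2]
finger_gap: 0.0494
grasp_force: 55.0
```

>>> {"method": "apply_moves", "body": {
  "motion": [
    [[0, 0, 0.1, 0, 0, 0], [0, 0, 0.1, 0, 0, 0], [0, 0, 0.1, 0, 0, 0], [0, 0, 0.05, 0, 0, 0], [0, 0, 0, 0, 0, 0]]
  ]
}}

```text
time_s: 17.2
tool_pos: [0.5912, 0.0379, 0.0509]
tool_rot: [0.744, 0.669, -0.0, -0.0]
ft_force: [-0.7, -0.5, -1.9]
finger_gap: 0.0497
grasp_force: 55.0
```

>>> {"method": "apply_moves", "body": {
  "motion": [
    [[0, 0, 0.08, 0, 0, 0], [0, 0, 0.03, 0, 0, 0], [0, 0, 0, 0, 0, 0]]
  ]
}}

```text
time_s: 17.5
tool_pos: [0.592, 0.0381, 0.0485]
tool_rot: [0.744, 0.669, 0.0, 0.001]
ft_force: [-4.3, -1.0, 10.3]
finger_gap: 0.0494
grasp_force: 55.0
```

>>> {"method": "apply_moves", "body": {
  "motion": [
    [[0, 0, 0, 0, 0, 0], [0, 0, 0, 0, 0, 0], [0, 0, 0, 0, 0, 0], [0, 0, 0, 0, 0, 0], [0, 0, 0, 0, 0, 0]]
  ],
  "fingers": 0
}}

```text
time_s: 18.0
tool_pos: [0.5915, 0.0379, 0.0467]
tool_rot: [0.744, 0.669, 0.0, -0.0]
ft_force: [-0.3, -0.4, -0.0]
finger_gap: 0.0851
grasp_force: 0.0
```

>>> {"method": "apply_moves", "body": {
  "motion": [
    [[0, 0, 0, 0, 0, 0], [0, 0, -0.4, 0, 0, 0], [0, 0, -0.9, 0, 0, 0], [0, 0, -1, 0, 0, 0], [0, 0, -1, 0, 0, 0]]
  ]
}}

```text
time_s: 18.5
tool_pos: [0.5912, 0.0384, 0.1812]
tool_rot: [0.743, 0.669, 0.0, -0.0]
ft_force: [0.3, -1.2, -1.0]
finger_gap: 0.0918
grasp_force: 0.0
```

>>> {"method": "apply_moves", "body": {
  "motion": [
    [[0, 0, -0.6, 0, 0, 0], [0, 0, 0, 0, 0, 0], [0, 0, 0, 0, 0, 0]]
  ]
}}

```text
time_s: 18.8
tool_pos: [0.5918, 0.0379, 0.2041]
tool_rot: [0.744, 0.669, 0.001, 0.001]
ft_force: [-0.7, -0.2, -0.7]
finger_gap: 0.0918
grasp_force: 0.0
```

```bash
python3 - <<'E'
from h import *
s=rep();w=grab_frame('wrist')[:,:,::-1];cv2.imwrite('pics/w8.png',w)
C=cam('wrist',s);a=np.radians(-6.1);ex=np.array([np.cos(a),np.sin(a),0]);ey=np.array([-ex[1],ex[0],0]);n=np.array([.5937,.0366,.083])
print('stud',w2px(C,n+.08*ey+[0,0,.016]));
for i,j in((-1,1),(1,1),(1,-1),(-1,-1)):print(i,j,w2px(C,n+i*.025*ex+j*.06*ey).round(0))
print('pivot/ball',w2px(C,[[.5364,.006,.042],[.434,.0242,.04]]).round(0))
E
```

```text
t 18.8 tcp [0.5918 0.0379 0.2041] yaw y-axis -6.07 tilt [ 1.9e-03 -5.0e-04 -1.0e+00] q [ 0.51  0.49 -0.82  1.69  0.39  1.13 -0.54] gap 0.0918
stud [[324.71024735 136.03839519]]
-1 1 [[294. 162.]]
1 1 [[355. 162.]]
1 -1 [[351. 296.]]
-1 -1 [[297. 296.]]
pivot/ball [[271. 258.]
 [169. 250.]]
```

View pics/w8.png

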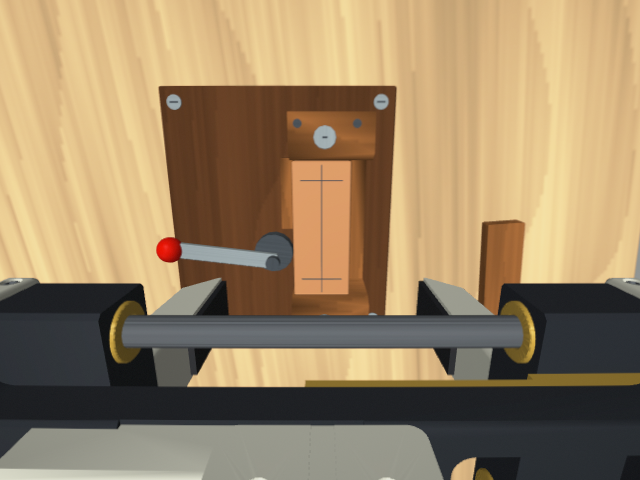

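The blank is seated: its top is at (292..349,160..294), about 3 mm short of the fence. The ball is at (169,250), as predicted. Next I'll shut the fingers, move beside the ball and turn the tool 90° so its body clears the stud, then push the lever round.

>>> {"method": "apply_moves", "body": {
  "motion": [
    [[-0.46, -0.99, 0, 0, 0, 0], [-0.46, -0.99, 0, 0, 0, 0], [-0.46, -0.99, 0, 0, 0, 0], [-0.46, -0.99, 0, 0, 0, 0], [0, 0, 0, 0, 0, -1]]
  ],
  "fingers": 1,
  "newtons": 20
}}

```text
time_s: 19.35
tool_pos: [0.4186, -0.0213, 0.2003]
tool_rot: [0.721, 0.693, -0.005, -0.002]
ft_force: [0.4, 0.4, -0.4]
finger_gap: 0.0563
grasp_force: 0.0
```

>>> {"method": "apply_moves", "body": {
  "motion": [
    [[0, 0, 0, 0, 0, -1], [0, 0, 0, 0, 0, -1], [0, 0, 0, 0, 0, -1], [0, 0, 0, 0, 0, -1], [0, 0, 0, 0, 0, -1]]
  ]
}}

```text
time_s: 19.85
tool_pos: [0.4249, -0.0185, 0.2018]
tool_rot: [0.587, 0.809, -0.0, -0.001]
ft_force: [-0.0, 0.3, -0.4]
finger_gap: 0.0167
grasp_force: 0.0
```

>>> {"method": "apply_moves", "body": {
  "motion": [
    [[0, 0, 0, 0, 0, -1], [0, 0, 0, 0, 0, -1], [0, 0, 0, 0, 0, -1], [0, 0, 0, 0, 0, -1], [0, 0, 0, 0, 0, -1]]
  ]
}}

```text
time_s: 20.35
tool_pos: [0.425, -0.0184, 0.2018]
tool_rot: [0.438, 0.899, -0.0, -0.001]
ft_force: [0.7, -0.4, -0.1]
finger_gap: 0.0005
grasp_force: 0.0
```

>>> {"method": "apply_moves", "body": {
  "motion": [
    [[0, 0, 0, 0, 0, -1], [0, 0, 0, 0, 0, -1], [0, 0, 0, 0, 0, -1], [0, 0, 0, 0, 0, -1], [0, 0, 0, 0, 0, -1]]
  ]
}}

```text
time_s: 20.85
tool_pos: [0.425, -0.0184, 0.2018]
tool_rot: [0.275, 0.961, 0.0, -0.001]
ft_force: [-0.4, -0.0, -0.2]
finger_gap: 0.0006
grasp_force: 0.0
```

>>> {"method": "apply_moves", "body": {
  "motion": [
    [[0, 0, 0, 0, 0, -1], [0, 0, 0, 0, 0, -1], [0, 0, 0, 0, 0, -1], [0, 0, 0, 0, 0, -1], [0, 0, 0, 0, 0, -1]]
  ]
}}

```text
time_s: 21.35
tool_pos: [0.425, -0.0184, 0.2018]
tool_rot: [0.104, 0.995, 0.0, -0.001]
ft_force: [-0.8, 0.1, -0.3]
finger_gap: 0.0006
grasp_force: 0.0
```

>>> {"method": "apply_moves", "body": {
  "motion": [
    [[0, 0, 0, 0, 0, -1], [0, 0, 0, 0, 0, -0.5], [0, 0, 0, 0, 0, 0], [0, 0, 0, 0, 0, 0]]
  ]
}}

```text
time_s: 21.75
tool_pos: [0.4254, -0.0184, 0.2022]
tool_rot: [0.053, 0.999, 0.0, -0.001]
ft_force: [-0.0, 0.4, -0.6]
finger_gap: 0.0005
grasp_force: 0.0
```

```bash
cat >> h.py <<'E'
def red(w):
    h=cv2.cvtColor(w,cv2.COLOR_BGR2HSV);m=(((h[...,0]<6)|(h[...,0]>174))&(h[...,1]>200)&(h[...,2]>60)).astype(np.uint8)
    n,l,st,c=cv2.connectedComponentsWithStats(m);i=[k for k in range(1,n) if st[k,4]>60];return [(c[k].round(1).tolist(),st[k].tolist()) for k in i]
E
python3 - <<'E'
from h import *
go(.4264,-.0181,.038,83.9)
s=state();w=grab_frame('wrist')[:,:,::-1];C=cam('wrist',s);r=red(w);print(r)
for c,_ in r: print(px2w(C,[c],.04))
E
```

```text
t 21.75 tcp [ 0.4254 -0.0184  0.2022] yaw y-axis 83.87 tilt [-1.4e-03  7.0e-04 -1.0e+00] q [ 1.08  0.21 -1.2   2.07  0.23  1.01  1.22] gap 0.0005
shift now [-0.03  0.01  4.11] turn z -0.01 tilt fix [ 0.01 -0.02 -0.  ] | xy after turn [-0.02  0.01]
[([367.4, 227.6], [355, 216, 26, 25, 523])]
[[0.43597121 0.02562659 0.04      ]]
```

>>> {"method": "apply_moves", "body": {
  "motion": [
    [[0, 0, 0.8, 0, 0, 0], [0, 0, 1, 0, 0, 0], [0, 0, 1, 0, 0, 0], [0, 0, 0.9, 0, 0, 0], [0, 0, 0.4, 0, 0, 0]]
  ]
}}

```text
time_s: 22.3
tool_pos: [0.4236, -0.0182, 0.0358]
tool_rot: [0.053, 0.999, 0.0, -0.002]
ft_force: [-0.8, -0.1, 0.1]
finger_gap: 0.0004
grasp_force: 0.0
```

>>> {"method": "apply_moves", "body": {
  "motion": [
    [[0, 0.4, 0, 0, 0, 0], [-0.03, 0.7, 0, 0, 0, 0], [-0.12, 0.4, 0, 0, 0, 0], [-0.13, 0.4, 0, 0, 0, 0], [-0.22, 0.36, 0, 0, 0, 0]]
  ]
}}

```text
time_s: 22.8
tool_pos: [0.4553, 0.0702, 0.0386]
tool_rot: [0.053, 0.999, -0.0, -0.0]
ft_force: [-0.5, -1.2, 0.3]
finger_gap: 0.0002
grasp_force: 0.0
```

>>> {"method": "apply_moves", "body": {
  "motion": [
    [[-0.23, 0.36, 0, 0, 0, 0], [-0.32, 0.28, 0, 0, 0, 0], [-0.32, 0.28, 0, 0, 0, 0], [-0.37, 0.18, 0, 0, 0, 0], [0, 0, 0, 0, 0, 0]]
  ]
}}

```text
time_s: 23.3
tool_pos: [0.5114, 0.109, 0.0389]
tool_rot: [0.053, 0.999, 0.001, 0.001]
ft_force: [0.7, -0.1, 0.5]
finger_gap: 0.0005
grasp_force: 0.0
```

```bash
python3 - <<'E'
from h import *
s=rep();print(s['ft_force'])
w=grab_frame('wrist')[:,:,::-1];C=cam('wrist',s)
P=np.array([.538,.007]);a=np.radians(-6.1)
def rp(C,w):
  for c,st in red(w):
    if st[4]<60: continue
    X=px2w(C,[c],.04)[0];d=X[:2]-P;print(c,st,X.round(4),'th',np.arctan2(d[1],d[0])-a-np.pi/2,np.hypot(*d))
rp(C,w);rp(cam('top'),grab_frame('top')[:,:,::-1]);rp(cam('scene'),grab_frame('scene')[:,:,::-1])
e=np.array([[np.cos(a),np.sin(a)],[-np.sin(a),np.cos(a)]]);print('tcp jig rel P',e@(s['tool_pos'][:2]-P))
E
```

```text
t 23.3 tcp [0.5114 0.109  0.0389] yaw y-axis 83.9 tilt [ 0.0015  0.0016 -1.    ] q [ 0.41  0.65 -0.85  1.98  0.67  0.82  0.64] gap 0.0005
[ 0.65866386 -0.13697687  0.48117572]
[134.4, 156.1] [105, 130, 59, 52, 2371] [0.435  0.0243 0.04  ] th 1.5107815293465743 0.10445617225091351
[490.3, 201.5] [471, 193, 39, 17, 295] [ 0.6522 -0.3612  0.04  ] th -2.7343720744280056 0.385532382999905
[634.4, 427.3] [626, 416, 14, 25, 138] [ 0.1034 -0.7023  0.04  ] th -3.5848795779158475 0.8318330127818649
tcp jig rel P [-0.03727608  0.09862123]
```

```bash
python3 - <<'E'
from h import *
C=cam('scene');w=grab_frame('scene')[:,:,::-1];cv2.imwrite('pics/s9.png',w)
s=rep();h=cv2.cvtColor(w,cv2.COLOR_BGR2HSV)
for th in(1.5,1.2,.9,.6,.3,0):
    a=np.radians(-6.1)+np.pi/2+th;p=w2px(C,[.538+.105*np.cos(a),.007+.105*np.sin(a),.04])[0];print(th,p.round(1),h[int(round(p[1])),int(round(p[0]))])
m=(((h[...,0]<5)|(h[...,0]>174))&(h[...,1]>130)).astype(np.uint8)
n,l,st,c=cv2.connectedComponentsWithStats(m);print([(c[k].round(1).tolist(),int(st[k,4])) for k in range(1,n) if st[k,4]>20])
print('tip px',w2px(C,s['tool_pos']).round(1))
E
```

```text
t 23.5 tcp [0.5083 0.1072 0.0384] yaw y-axis 83.92 tilt [-1.5e-03 -8.0e-04 -1.0e+00] q [ 0.41  0.64 -0.85  1.99  0.67  0.82  0.64] gap 0.0006
1.5 [282.  227.1] [  3 160 153]
1.2 [293.1 223.9] [ 18  74 193]
0.9 [304.8 223.2] [ 22  28 102]
0.6 [316.3 225. ] [10 94 87]
0.3 [326.6 229.4] [ 12 101  93]
0 [335.  235.8] [ 13 103 151]
[([282.6, 227.6], 37), ([206.0, 378.2], 308)]
tip px [[323.5 228.3]]
```

The ball has not moved: the tips passed over it. I'll go back, come in lower at z≈0.025 and better centred, and push in small checked steps.

>>> {"method": "apply_moves", "body": {
  "motion": [
    [[0, 0, -1, 0, 0, 0], [0.38, -0.84, 0, 0, 0, 0], [0.38, -0.84, 0, 0, 0, 0], [0.39, -0.84, 0, 0, 0, 0], [0.39, -0.84, 0, 0, 0, 0]]
  ]
}}

```text
time_s: 24.0
tool_pos: [0.4322, -0.021, 0.0787]
tool_rot: [0.053, 0.999, -0.001, -0.0]
ft_force: [0.6, -1.2, 0.8]
finger_gap: 0.0004
grasp_force: 0.0
```

>>> {"method": "apply_moves", "body": {
  "motion": [
    [[0, 0, 0.5, 0, 0, 0], [0, 0, 0.6, 0, 0, 0], [0, 0, 0.23, 0, 0, 0], [0, 0.25, 0, 0, 0, 0], [0, 0.3, 0, 0, 0, 0]]
  ]
}}

```text
time_s: 24.5
tool_pos: [0.4365, 0.0037, 0.0261]
tool_rot: [0.053, 0.999, 0.0, 0.0]
ft_force: [0.3, 0.6, 0.5]
finger_gap: 0.0001
grasp_force: 0.0
```

>>> {"method": "apply_moves", "body": {
  "motion": [
    [[0, 0.3, 0, 0, 0, 0], [0, 0, 0, 0, 0, 0]]
  ]
}}

```text
time_s: 24.7
tool_pos: [0.4388, 0.0175, 0.0266]
tool_rot: [0.051, 0.999, 0.001, 0.001]
ft_force: [0.5, 0.7, -0.0]
finger_gap: 0.0005
grasp_force: 0.0
```

```bash
cat >> h.py <<'E'
def lever():
    s=rep();C=cam('wrist',s);P=np.array([.538,.007]);a=np.radians(-6.1);e=np.array([[np.cos(a),np.sin(a)],[-np.sin(a),np.cos(a)]])
    print('F',s['ft_force'].round(1),'tcp jig rel P',(e@(s['tool_pos'][:2]-P)).round(4))
    for n in('wrist','scene'):
        w=grab_frame(n)[:,:,::-1];c=C if n=='wrist' else cam(n);h=cv2.cvtColor(w,cv2.COLOR_BGR2HSV)
        m=(((h[...,0]<5)|(h[...,0]>174))&(h[...,1]>(190 if n=='wrist' else 130))&(h[...,2]>50)).astype(np.uint8);k,l,st,ce=cv2.connectedComponentsWithStats(m)
        for i in range(1,k):
            if st[i,4]<12:continue
            X=px2w(c,[ce[i]],.04)[0];d=e@(X[:2]-P)
            if np.hypot(*d)<.15: print(n,'ball rel P',d.round(4),'th',round(np.arctan2(-d[0],d[1]),3),'area',st[i,4])
E
python3 -c "
from h import *
lever()"
```

```text
t 24.7 tcp [0.4388 0.0175 0.0266] yaw y-axis 84.17 tilt [ 0.0023  0.0011 -1.    ] q [ 0.63  0.55 -0.86  2.18  0.67  0.69  0.76] gap 0.0005
F [ 0.5  0.7 -0. ] tcp jig rel P [-0.0998 -0.0001]
wrist ball rel P [-0.1097  0.0157] th 1.429 area 714
```

>>> {"method": "apply_moves", "body": {
  "motion": [
    [[0.1, 0.25, 0, 0, 0, 0], [0, 0.25, 0, 0, 0, 0], [-0.1, 0.36, 0, 0, 0, 0], [-0.1, 0.36, 0, 0, 0, 0], [0, 0, 0, 0, 0, 0]]
  ]
}}

```text
time_s: 25.3
tool_pos: [0.4478, 0.0651, 0.0261]
tool_rot: [0.052, 0.999, 0.001, 0.001]
ft_force: [0.3, -0.9, 0.2]
finger_gap: 0.0003
grasp_force: 0.0
```

```bash
python3 -c "
from h import *
lever()"
```

```text
t 25.3 tcp [0.4478 0.0651 0.0261] yaw y-axis 84.06 tilt [ 0.0016  0.0017 -1.    ] q [ 0.51  0.57 -0.86  2.15  0.68  0.71  0.66] gap 0.0003
F [ 0.3 -0.9  0.2] tcp jig rel P [-0.0959  0.0482]
scene ball rel P [-0.0785  0.0625] th 0.898 area 41
```

The lever is following, now at θ≈0.90. I'll continue.

>>> {"method": "apply_moves", "body": {
  "motion": [
    [[-0.22, 0.32, 0, 0, 0, 0], [-0.23, 0.31, 0, 0, 0, 0], [-0.31, 0.23, 0, 0, 0, 0], [-0.32, 0.22, 0, 0, 0, 0], [0, 0, 0, 0, 0, 0]]
  ]
}}

```text
time_s: 25.9
tool_pos: [0.4958, 0.1024, 0.0257]
tool_rot: [0.053, 0.999, 0.001, 0.0]
ft_force: [-0.3, -0.1, -0.2]
finger_gap: 0.0001
grasp_force: 0.0
```

>>> {"method": "apply_moves", "body": {
  "motion": [
    [[-0.25, 0.14, 0, 0, 0, 0], [-0.25, 0.14, 0, 0, 0, 0], [-0.2, 0, 0, 0, 0, 0], [0, 0, 0, 0, 0, 0]]
  ]
}}

```text
time_s: 26.3
tool_pos: [0.5216, 0.1093, 0.0249]
tool_rot: [0.053, 0.999, -0.0, -0.002]
ft_force: [-3.8, -0.5, 2.2]
finger_gap: 0.0008
grasp_force: 2.6
```

```bash
python3 -c "
from h import *
lever()"
```

```text
t 26.3 tcp [0.5216 0.1093 0.0249] yaw y-axis 83.93 tilt [-4.e-03 -3.e-04 -1.e+00] q [ 0.38  0.68 -0.82  1.96  0.69  0.81  0.64] gap 0.0008
F [-3.8 -0.5  2.2] tcp jig rel P [-0.0272  0.1   ]
scene ball rel P [-0.0098  0.1006] th 0.097 area 30
```

>>> {"method": "apply_moves", "body": {
  "motion": [
    [[-0.1, 0, 0, 0, 0, 0], [-0.1, 0, 0, 0, 0, 0], [-0.1, 0, 0, 0, 0, 0], [0, 0, 0, 0, 0, 0]]
  ]
}}

```text
time_s: 26.8
tool_pos: [0.5297, 0.1092, 0.0246]
tool_rot: [0.052, 0.999, -0.0, -0.005]
ft_force: [-14.2, 2.1, 7.6]
finger_gap: 0.0006
grasp_force: 8.3
```

>>> {"method": "apply_moves", "body": {
  "motion": [
    [[-0.08, 0, 0, 0, 0, 0], [0, 0, 0, 0, 0, 0]]
  ]
}}

```text
time_s: 27.0
tool_pos: [0.5299, 0.1092, 0.0243]
tool_rot: [0.052, 0.999, -0.001, -0.007]
ft_force: [-21.2, 2.6, 13.3]
finger_gap: 0.0004
grasp_force: 12.5
```

```bash
python3 -c "
from h import *
lever()"
```

```text
t 27.0 tcp [0.5299 0.1092 0.0243] yaw y-axis 84.09 tilt [-0.0137 -0.0012 -0.9999] q [ 0.38  0.7  -0.82  1.93  0.68  0.84  0.65] gap 0.0004
F [-21.2   2.6  13.3] tcp jig rel P [-0.0189  0.1007]
```

The end stop is reached: force rises without motion. I'll back off, rise and head for the plate.

>>> {"method": "apply_moves", "body": {
  "motion": [
    [[0.4, 0, 0, 0, 0, 0], [0.3, 0, -0.3, 0, 0, 0], [0, 0, -1, 0, 0, 0], [0, 0, -1, 0, 0, 0], [0, 0, -1, 0, 0, 0]]
  ],
  "fingers": 0,
  "newtons": 50
}}

```text
time_s: 27.6
tool_pos: [0.5112, 0.1106, 0.1593]
tool_rot: [0.053, 0.999, 0.0, 0.001]
ft_force: [0.9, -0.2, 0.5]
finger_gap: 0.0361
grasp_force: 0.0
```

>>> {"method": "apply_moves", "body": {
  "motion": [
    [[0, 0, -1, 0, 0, -0.5], [0, 0, 0, 0, 0, -1], [0, 0, 0, 0, 0, -1], [0, 0, 0, 0, 0, 0], [0, 0, 0, 0, 0, 0]]
  ]
}}

```text
time_s: 28.1
tool_pos: [0.511, 0.1104, 0.1977]
tool_rot: [-0.033, 0.999, 0.0, 0.0]
ft_force: [-0.6, -0.1, -0.8]
finger_gap: 0.0754
grasp_force: 0.0
```

```bash
python3 -c "
from h import *
lever()
go(.4652,.320,.2,94.1)"
```

```text
t 28.1 tcp [0.511  0.1104 0.1977] yaw y-axis 93.81 tilt [ 7.e-04  2.e-04 -1.e+00] q [ 0.6   0.45 -1.08  1.86  0.45  1.1   0.98] gap 0.0754
F [-0.6 -0.1 -0.8] tcp jig rel P [-0.0378  0.0999]
wrist ball rel P [-0.0041  0.1002] th 0.04 area 498
scene ball rel P [-0.0075  0.1012] th 0.074 area 28
t 28.2 tcp [0.5107 0.1105 0.1975] yaw y-axis 93.85 tilt [ 1.e-04  2.e-04 -1.e+00] q [ 0.6   0.45 -1.08  1.86  0.45  1.1   0.98] gap 0.0839
shift now [ 0.78  5.3  -0.06] turn z -0.06 tilt fix [ 0.  0. -0.] | xy after turn [0.76 5.31]
```

>>> {"method": "apply_moves", "body": {
  "motion": [
    [[0.1, 0.6, 0, 0, 0, -0.05], [0.15, 0.95, 0, 0, 0, 0], [0.15, 0.95, 0, 0, 0, 0], [0.15, 0.95, 0, 0, 0, 0], [0.15, 0.95, 0, 0, 0, 0]]
  ]
}}

```text
time_s: 28.7
tool_pos: [0.4698, 0.2854, 0.1974]
tool_rot: [-0.035, 0.999, -0.0, 0.0]
ft_force: [0.5, -0.5, 0.0]
finger_gap: 0.0917
grasp_force: 0.0
```

>>> {"method": "apply_moves", "body": {
  "motion": [
    [[0.07, 0.9, 0, 0, 0, 0], [0, 0, 0, 0, 0, 0], [0, 0, 0, 0, 0, 0]]
  ]
}}

```text
time_s: 29.0
tool_pos: [0.464, 0.3209, 0.1973]
tool_rot: [-0.037, 0.999, 0.0, -0.0]
ft_force: [0.8, -0.2, 0.1]
finger_gap: 0.0916
grasp_force: 0.0
```

```bash
python3 - <<'E'
from h import *
s=rep();w=grab_frame('wrist')[:,:,::-1];cv2.imwrite('pics/w10.png',w)
C=cam('wrist',s);h=cv2.cvtColor(w,cv2.COLOR_BGR2HSV)
a=np.radians(4.3);ey=-np.array([np.cos(a),np.sin(a),0]);ex=np.array([-np.sin(a),np.cos(a),0]);n=np.array([.4652,.320,0])
print('pred hole ends',w2px(C,[n+j*.08*ey-.010*ex+[0,0,.006] for j in(1,-1)]).round(1).tolist(),'handle top',w2px(C,[n+i*.009*ex+j*.035*ey+[0,0,.038] for i,j in((1,1),(1,-1),(-1,-1),(-1,1))]).round(0).tolist())
m=(h[...,2]<60).astype(np.uint8);m[275:]=0
n_,l,st,c=cv2.connectedComponentsWithStats(m);print('dark',[(c[k].round(1).tolist(),st[k].tolist()) for k in range(1,n_) if st[k,4]>80])
m=((h[...,1]<45)&(h[...,2]>100)).astype(np.uint8);m[320:]=0
n_,l,st,c=cv2.connectedComponentsWithStats(m)
for k in range(1,n_):
  if st[k,4]>800: print('grey',c[k].round(1),st[k].tolist(),cv2.minAreaRect(np.argwhere(l==k)[:,::-1].astype(np.float32)))
for k in (0,):
  pass
E
```

```text
t 29.0 tcp [0.464  0.3209 0.1973] yaw y-axis 94.26 tilt [-5.e-04  0.e+00 -1.e+00] q [ 0.13  0.53 -1.04  1.77  0.5   1.14  0.57] gap 0.0916
pred hole ends [[311.1, 139.1], [312.3, 287.2]] handle top [[330.0, 188.0], [330.0, 258.0], [312.0, 258.0], [312.0, 188.0]]
dark [([126.5, 196.9], [0, 159, 191, 116, 768]), ([324.7, 224.0], [316, 188, 23, 76, 1199]), ([22.0, 259.7], [1, 254, 37, 13, 206])]
grey [323.7 210.3] [295, 119, 58, 188, 7344] ((323.5, 212.5), (187.0, 57.0), 90.0)
grey [ 38.1 278.4] [0, 265, 96, 35, 1239] ((47.5, 282.0), (95.0, 34.0), 0.0)
```

View pics/w10.png

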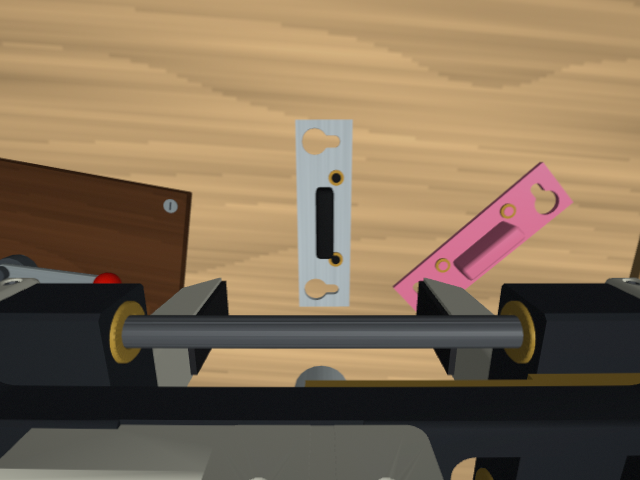

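The last view shows the grey plate square below, with large holes at (313,140) and (315,289) and the handle at (316..334,188..258). The slots run image-right (tool +y), and the red ball is at the shut position. I'll descend onto the handle.

>>> {"method": "apply_moves", "body": {
  "motion": [
    [[-0.06, 0.05, 0.6, 0, 0, 0], [0, 0, 1, 0, 0, 0], [0, 0, 1, 0, 0, 0], [0, 0, 1, 0, 0, 0], [0, 0, 0.7, 0, 0, 0]]
  ]
}}

```text
time_s: 29.55
tool_pos: [0.4671, 0.3185, 0.0227]
tool_rot: [-0.034, 0.999, -0.001, -0.001]
ft_force: [0.1, -0.0, 1.3]
finger_gap: 0.0919
grasp_force: 0.0
```

>>> {"method": "apply_moves", "body": {
  "motion": [
    [[0, 0, 0.2, 0, 0, 0], [0, 0, 0.12, 0, 0, 0], [0, 0, 0, 0, 0, 0], [0, 0, 0, 0, 0, 0], [0, 0, 0, 0, 0, 0]]
  ],
  "fingers": 1,
  "newtons": 55
}}

```text
time_s: 30.05
tool_pos: [0.4681, 0.3225, 0.0143]
tool_rot: [-0.036, 0.999, 0.001, 0.001]
ft_force: [-0.5, -0.1, -0.1]
finger_gap: 0.0564
grasp_force: 0.0
```

>>> {"method": "apply_moves", "body": {
  "motion": [
    [[0, 0, 0, 0, 0, 0], [0, 0, 0, 0, 0, 0], [0, 0, 0, 0, 0, 0], [0, 0, 0, 0, 0, 0], [0, 0, 0, 0, 0, 0]]
  ]
}}

```text
time_s: 30.55
tool_pos: [0.467, 0.3224, 0.0129]
tool_rot: [-0.036, 0.999, 0.0, 0.0]
ft_force: [0.7, 0.9, -0.1]
finger_gap: 0.0167
grasp_force: 55.1
```

```bash
python3 -c "
from h import *
s=rep();print(s['ft_force'],s['grasp_force'])"
```

```text
t 30.55 tcp [0.467  0.3224 0.0129] yaw y-axis 94.14 tilt [ 1.e-04  7.e-04 -1.e+00] q [-0.02  0.76 -0.84  1.88  0.75  0.85  0.39] gap 0.0167
[ 0.67027198  0.89026373 -0.07549976] 55.147883892059326
```

>>> {"method": "apply_moves", "body": {
  "motion": [
    [[0, 0, -0.2, 0, 0, 0], [0, 0, -0.5, 0, 0, 0], [0, 0, -0.9, 0, 0, 0], [0, 0, -0.9, 0, 0, 0], [0, 0, -0.9, 0, 0, 0]]
  ]
}}

```text
time_s: 31.05
tool_pos: [0.4664, 0.3215, 0.1501]
tool_rot: [-0.036, 0.999, -0.0, -0.001]
ft_force: [1.0, -0.4, -1.6]
finger_gap: 0.0167
grasp_force: 55.0
```

>>> {"method": "apply_moves", "body": {
  "motion": [
    [[0, 0, -0.6, 0, 0, 0], [0, 0, -0.4, 0, 0, 0], [0, 0, 0, 0, 0, 0], [0, 0, 0, 0, 0, 0]]
  ]
}}

```text
time_s: 31.45
tool_pos: [0.4667, 0.3211, 0.188]
tool_rot: [-0.036, 0.999, -0.001, -0.0]
ft_force: [-0.3, -1.2, -4.1]
finger_gap: 0.0166
grasp_force: 55.0
```

```bash
cat >> h.py <<'E'
def plate():
    s=state();w=grab_frame('wrist')[:,:,::-1];cv2.imwrite('pics/p%d.png'%(100*s['time_s']),w)
    R=Ro.from_quat(s['tool_rot']).as_matrix();C=cam('wrist',s)
    h=cv2.cvtColor(w,cv2.COLOR_BGR2HSV);m=((h[...,1]<50)&(h[...,2]>90)).astype(np.uint8);m[290:]=0
    n,l,st,c=cv2.connectedComponentsWithStats(m);T=lambda p,z:((px2w(C,p,s['tool_pos'][2]+z)-s['tool_pos'])@R)[:,:2].round(4).tolist()
    print('nominal px: end corners',w2px(C,[s['tool_pos']+R@[.101,y,.0129-.006] for y in(-.029,.028)]).round(0).tolist(),'hole',w2px(C,s['tool_pos']+R@[.08,-.010,.0069]).round(1).tolist())
    for k in range(1,n):
        if st[k,4]<1500: continue
        q=(l==k).astype(np.uint8);print('comp',st[k].tolist())
        cs,hi=cv2.findContours(q,cv2.RETR_CCOMP,cv2.CHAIN_APPROX_NONE)
        for i,ct in enumerate(cs):
            if hi[0][i][3]>=0 and cv2.contourArea(ct)>150:
                dt=cv2.distanceTransform(cv2.drawContours(np.zeros_like(q),[ct],0,1,-1),cv2.DIST_L2,5);p=np.unravel_index(dt.argmax(),dt.shape);print(' hole',cv2.boundingRect(ct),'inscribed',p[::-1],dt.max(),'tool xy',T([p[::-1]],-.0069))
        for r in (st[k,1]+8,st[k,1]+90):
            xs=np.flatnonzero(q[r]);
            if len(xs): print(' row',r,xs[0],xs[-1],'tool xy',T([(xs[0],r),(xs[-1],r)],-.0069))
        print(' top',T([(st[k,0]+st[k,2]/2,st[k,1])],-.0069))
    return s,w
E
python3 -c "
from h import *
rep();plate()"
```

```text
t 31.45 tcp [0.4667 0.3211 0.188 ] yaw y-axis 94.11 tilt [-6.0e-04 -1.2e-03 -1.0e+00] q [ 0.12  0.54 -1.03  1.77  0.51  1.13  0.56] gap 0.0166
nominal px: end corners [[263.0, 84.0], [379.0, 84.0]] hole [[302.1, 128.7]]
comp [262, 83, 117, 207, 16362]
 hole (329, 184, 33, 33) inscribed (np.int64(345), np.int64(200)) 15.981398 tool xy [[0.044, 0.0122]]
 hole (276, 101, 78, 55) inscribed (np.int64(302), np.int64(128)) 26.165895 tool xy [[0.0804, -0.0101]]
 row 91 263 378 tool xy [[0.0977, -0.029], [0.0977, 0.0275]]
 row 173 266 375 tool xy [[0.0581, -0.0291], [0.0581, 0.0275]]
 top [[0.1013, -0.0007]]
comp [0, 265, 92, 25, 1641]
 row 273 2 68 tool xy [[0.0027, -0.1817], [0.0028, -0.1435]]
 top [[0.0076, -0.1552]]
```

The plate is held centred and level: the hole reads (302,128) against a nominal (302,129). I'll carry it over the jig, then turn.

>>> {"method": "apply_moves", "body": {
  "motion": [
    [[-0.2, -0.5, 0, 0, 0, 0], [-0.34, -0.86, 0, 0, 0, 0], [-0.34, -0.86, 0, 0, 0, 0], [-0.34, -0.86, 0, 0, 0, 0], [-0.34, -0.86, 0, 0, 0, 0]]
  ]
}}

```text
time_s: 32.0
tool_pos: [0.54, 0.1673, 0.1869]
tool_rot: [-0.036, 0.999, -0.0, -0.002]
ft_force: [0.4, -0.2, -1.2]
finger_gap: 0.0165
grasp_force: 55.0
```

>>> {"method": "apply_moves", "body": {
  "motion": [
    [[-0.34, -0.86, 0, 0, 0, 0], [-0.34, -0.86, 0, 0, 0, 0], [-0.34, -0.86, 0, 0, 0, 0], [-0.32, -0.85, 0, 0, 0, 0], [0, 0, 0, 0, 0, 0.5]]
  ]
}}

```text
time_s: 32.5
tool_pos: [0.6052, 0.0279, 0.1857]
tool_rot: [-0.013, 1.0, -0.002, -0.002]
ft_force: [-0.1, -1.1, -2.5]
finger_gap: 0.0167
grasp_force: 55.0
```

>>> {"method": "apply_moves", "body": {
  "motion": [
    [[0, 0, 0, 0, 0, 1], [0, 0, 0, 0, 0, 1], [0, 0, 0, 0, 0, 1], [0, 0, 0, 0, 0, 1], [0, 0, 0, 0, 0, 1]]
  ]
}}

```text
time_s: 33.0
tool_pos: [0.6026, 0.036, 0.1866]
tool_rot: [0.157, 0.988, -0.0, -0.002]
ft_force: [0.3, 0.1, -2.0]
finger_gap: 0.0166
grasp_force: 55.0
```

>>> {"method": "apply_moves", "body": {
  "motion": [
    [[0, 0, 0, 0, 0, 1], [0, 0, 0, 0, 0, 1], [0, 0, 0, 0, 0, 1], [0, 0, 0, 0, 0, 1], [0, 0, 0, 0, 0, 1]]
  ]
}}

```text
time_s: 33.5
tool_pos: [0.6026, 0.0361, 0.1866]
tool_rot: [0.326, 0.945, -0.001, -0.002]
ft_force: [0.4, -0.0, -2.9]
finger_gap: 0.0167
grasp_force: 55.0
```

>>> {"method": "apply_moves", "body": {
  "motion": [
    [[0, 0, 0, 0, 0, 1], [0, 0, 0, 0, 0, 1], [0, 0, 0, 0, 0, 1], [0, 0, 0, 0, 0, 1], [0, 0, 0, 0, 0, 1]]
  ]
}}

```text
time_s: 34.0
tool_pos: [0.6026, 0.0361, 0.1866]
tool_rot: [0.485, 0.875, -0.001, -0.002]
ft_force: [1.0, 0.3, -2.4]
finger_gap: 0.0166
grasp_force: 55.0
```

>>> {"method": "apply_moves", "body": {
  "motion": [
    [[0, 0, 0, 0, 0, 1], [0, 0, 0, 0, 0, 1], [0, 0, 0, 0, 0, 1], [0, 0, 0, 0, 0, 1], [0, 0, 0, 0, 0, 1]]
  ]
}}

```text
time_s: 34.5
tool_pos: [0.6025, 0.036, 0.1865]
tool_rot: [0.629, 0.777, -0.001, -0.001]
ft_force: [0.7, 1.3, -3.1]
finger_gap: 0.0166
grasp_force: 55.0
```

>>> {"method": "apply_moves", "body": {
  "motion": [
    [[0, 0, 0, 0, 0, 1], [0, 0, 0, 0, 0, 1], [0, 0, 0, 0, 0, 1], [0, 0, 0, 0, 0, 1], [0, 0, 0, 0, 0, 0.5]]
  ]
}}

```text
time_s: 35.0
tool_pos: [0.6026, 0.0361, 0.1865]
tool_rot: [0.743, 0.669, -0.001, -0.001]
ft_force: [0.0, 0.1, -2.5]
finger_gap: 0.0164
grasp_force: 55.0
```

```bash
python3 - <<'E'
from h import *
go(.6036,.0355,.135,-6.05);s,w=plate()
C=cam('wrist',s);p=w2px(C,[.6022,.1161,.099])[0];print('stud pred',p)
x,y=p.round().astype(int);print('stud patch saturation row',cv2.cvtColor(w,cv2.COLOR_BGR2HSV)[y,x-30:x+30:3].tolist())
E
```

```text
t 35.0 tcp [0.6026 0.0361 0.1865] yaw y-axis -5.99 tilt [-3.8e-03 -2.0e-04 -1.0e+00] q [ 0.35  0.47 -0.61  1.68  0.3   1.08 -0.45] gap 0.0164
shift now [-0.01  0.03  1.29] turn z 0.01 tilt fix [-0.05  0.01 -0.  ] | xy after turn [-0.01  0.03]
nominal px: end corners [[263.0, 83.0], [380.0, 83.0]] hole [[302.6, 128.2]]
comp [243, 83, 140, 207, 18625]
 hole (329, 184, 32, 33) inscribed (np.int64(344), np.int64(200)) 15.787598 tool xy [[0.0438, 0.0114]]
 hole (276, 102, 78, 54) inscribed (np.int64(306), np.int64(129)) 22.968996 tool xy [[0.0796, -0.0083]]
 row 91 262 379 tool xy [[0.0975, -0.0297], [0.0974, 0.0277]]
 row 173 243 376 tool xy [[0.0578, -0.0413], [0.0578, 0.0278]]
 top [[0.1011, -0.0046]]
stud pred [310.69173835 134.41563385]
stud patch saturation row [[14, 167, 124], [13, 165, 127], [13, 167, 128], [13, 165, 131], [13, 166, 134], [14, 166, 135], [13, 36, 147], [94, 19, 185], [97, 23, 187], [96, 23, 169], [99, 26, 128], [96, 24, 161], [94, 20, 189], [96, 21, 190], [15, 24, 149], [14, 167, 165], [13, 165, 168], [14, 170, 170], [14, 167, 169], [13, 167, 168]]
```

>>> {"method": "apply_moves", "body": {
  "motion": [
    [[-0.01, 0.02, 0.2, 0, 0, 0], [0, 0, 0.5, 0, 0, 0], [0, 0, 0.6, 0, 0, 0], [0, 0, 0.35, 0, 0, 0], [0, 0, 0, 0, 0, 0]]
  ]
}}

```text
time_s: 35.55
tool_pos: [0.6021, 0.0354, 0.1194]
tool_rot: [0.742, 0.67, -0.002, -0.002]
ft_force: [-0.8, -0.3, -2.5]
finger_gap: 0.0171
grasp_force: 55.0
```

```bash
python3 - <<'E'
from h import *
s=rep();w=grab_frame('wrist')[:,:,::-1];cv2.imwrite('pics/p_low.png',w);C=cam('wrist',s);print('F',s['ft_force'].round(1),'stud pred',w2px(C,[.6022,.1161,.099])[0])
h=cv2.cvtColor(w,cv2.COLOR_BGR2HSV)
m=(h[98:160,272:358,1]>75)
print('\n'.join(''.join('#' if v else '.' for v in r[::2]) for r in m[::3]))
E
```

```text
t 35.55 tcp [0.6021 0.0354 0.1194] yaw y-axis -5.83 tilt [-6.2e-03 -1.0e-04 -1.0e+00] q [ 0.33  0.55 -0.58  1.74  0.35  0.97 -0.49] gap 0.0171
F [-0.8 -0.3 -2.5] stud pred [307.57509908 128.79717466]
...........................................
...........................................
..........##########.......................
........###############....................
......##################...................
.....###########.....####..................
....#########...........###................
....########.............#############.....
....#######...............##############...
...########...............##############...
...#######.................##############..
...#######.................#############...
....#######...............##############...
....#######...............#############....
....########.............############......
.....#########.........###.................
......###########...#####..................
........###############....................
..........###########......................
...........................................
...........................................
```

The stud shows through the hole about 2.5 mm to tool +y. I'll shift 2.4 mm and lower gently.

>>> {"method": "apply_moves", "body": {
  "motion": [
    [[0, 0.06, 0, -0.06, 0, 0], [0, 0, 0.15, 0, 0, 0], [0, 0, 0.15, 0, 0, 0], [0, 0, 0.1, 0, 0, 0], [0, 0, 0, 0, 0, 0]]
  ]
}}

```text
time_s: 36.1
tool_pos: [0.6065, 0.0353, 0.1061]
tool_rot: [0.742, 0.67, 0.001, 0.001]
ft_force: [0.0, 0.7, -2.0]
finger_gap: 0.0163
grasp_force: 55.0
```

>>> {"method": "apply_moves", "body": {
  "motion": [
    [[0, 0, 0.08, 0, 0, 0], [0, 0, 0.05, 0, 0, 0], [0, 0, 0, 0, 0, 0]]
  ]
}}

```text
time_s: 36.4
tool_pos: [0.6069, 0.0354, 0.1013]
tool_rot: [0.742, 0.67, 0.001, 0.001]
ft_force: [-0.3, -0.5, -3.1]
finger_gap: 0.0167
grasp_force: 55.0
```

```bash
cat > m.py <<'E'
from h import *
s=rep();w=grab_frame('wrist')[:,:,::-1];print('F',s['ft_force'].round(1),s['wrist_torque'].round(2))
h=cv2.cvtColor(w,cv2.COLOR_BGR2HSV)
m=(h[98:160,272:358,1]>75)
print('\n'.join(''.join('#' if v else '.' for v in r[::2]) for r in m[::3]))
E
python3 m.py
```

```text
t 36.4 tcp [0.6069 0.0354 0.1013] yaw y-axis -5.87 tilt [ 3.7e-03 -5.0e-04 -1.0e+00] q [ 0.32  0.57 -0.57  1.75  0.38  0.93 -0.51] gap 0.0167
F [-0.3 -0.5 -3.1] [ 0.04 -0.12  0.02]
...........................................
...........................................
..........##########.......................
........###############....................
......#####..###########...................
.....##...........#######..................
....##.............########................
....#...............##################.....
.....................###################...
...#.................###################...
......................###################..
......................##################...
.....................###################...
.....................##################....
....#...............#################......
.....##............#######.................
......###........########..................
........###############....................
..........###########......................
...........................................
...........................................
```

Both studs are inside the holes with no contact force and centred across. I'll lower the last 2 mm and slide along tool -y.

>>> {"method": "apply_moves", "body": {
  "motion": [
    [[0, 0, 0.05, -0.04, 0, 0.03], [0, -0.1, 0, 0, 0, 0], [0, -0.15, 0, 0, 0, 0], [0, 0, 0, 0, 0, 0]]
  ]
}}

```text
time_s: 36.85
tool_pos: [0.596, 0.0368, 0.0995]
tool_rot: [0.743, 0.669, 0.002, 0.002]
ft_force: [-0.2, -0.5, -1.7]
finger_gap: 0.0165
grasp_force: 55.0
```

```bash
python3 m.py
```

```text
t 36.85 tcp [0.596  0.0368 0.0995] yaw y-axis -5.95 tilt [ 5.9e-03 -9.0e-04 -1.0e+00] q [ 0.32  0.56 -0.57  1.78  0.37  0.91 -0.51] gap 0.0165
F [-0.2 -0.5 -1.7] [ 0.02 -0.14 -0.01]
...........................................
...........................................
..........##########.......................
........###############....................
......#################....................
.....##############........................
....#############..........................
....############................######.....
....###########.................########...
...############..................#######...
...############..................########..
...############..................#######...
....###########..................#######...
....###########.................#######....
....############...............######......
.....#############.........................
......#############........................
........###############....................
..........###########......................
...........................................
...........................................
```

>>> {"method": "apply_moves", "body": {
  "motion": [
    [[0, -0.12, 0, 0.06, 0, 0], [0, -0.12, 0, 0, 0, 0], [0, -0.06, 0, 0, 0, 0], [0, 0, 0, 0, 0, 0]]
  ]
}}

```text
time_s: 37.3
tool_pos: [0.5848, 0.0379, 0.0995]
tool_rot: [0.743, 0.669, 0.001, 0.001]
ft_force: [0.4, -0.9, -2.9]
finger_gap: 0.0165
grasp_force: 55.0
```

```bash
python3 m.py
```

```text
t 37.3 tcp [0.5848 0.0379 0.0995] yaw y-axis -5.97 tilt [ 2.4e-03 -4.0e-04 -1.0e+00] q [ 0.33  0.54 -0.57  1.8   0.37  0.9  -0.52] gap 0.0165
F [ 0.4 -0.9 -2.9] [-0.02 -0.07  0.05]
...........................................
...........................................
................####.......................
........##.......######....................
......####......########...................
.....######....###########.................
.....######################................
....#######################................
....#######################................
...#######################.................
...#######################.................
...#######################.................
....######################.................
....#######################................
.....#######################...............
.....#####################.................
......###################..................
........###############....................
..........###########......................
...........................................
...........................................
```

Now I'll creep to the slot ends.

>>> {"method": "apply_moves", "body": {
  "motion": [
    [[0, -0.05, 0, 0, 0, 0], [0, -0.04, 0, 0, 0, 0], [0, 0, 0, 0, 0, 0]]
  ]
}}

```text
time_s: 37.65
tool_pos: [0.582, 0.0382, 0.0996]
tool_rot: [0.743, 0.669, 0.001, 0.001]
ft_force: [-0.2, -0.4, -2.4]
finger_gap: 0.0165
grasp_force: 55.0
```

>>> {"method": "apply_moves", "body": {
  "motion": [
    [[0, -0.03, 0, 0, 0, 0], [0, 0, 0, 0, 0, 0]]
  ]
}}

```text
time_s: 37.85
tool_pos: [0.5817, 0.0383, 0.0998]
tool_rot: [0.743, 0.669, 0.002, 0.002]
ft_force: [4.5, 0.1, -4.0]
finger_gap: 0.0167
grasp_force: 55.0
```

Contact at the slot ends, +4.5 N, at the expected home position. I'll set it down, release and rise.

>>> {"method": "apply_moves", "body": {
  "motion": [
    [[0, 0, 0.03, 0, 0, 0], [0, 0, 0.02, 0, 0, 0], [0, 0, 0, 0, 0, 0]]
  ]
}}

```text
time_s: 38.15
tool_pos: [0.5821, 0.0382, 0.0989]
tool_rot: [0.743, 0.669, 0.002, 0.002]
ft_force: [3.2, -0.4, 4.5]
finger_gap: 0.0162
grasp_force: 55.0
```

>>> {"method": "apply_moves", "body": {
  "motion": [
    [[0, 0, 0, 0, 0, 0], [0, 0, 0, 0, 0, 0], [0, 0, 0, 0, 0, 0], [0, 0, 0, 0, 0, 0], [0, 0, 0, 0, 0, 0]]
  ],
  "fingers": 0
}}

```text
time_s: 38.65
tool_pos: [0.58, 0.0384, 0.0971]
tool_rot: [0.743, 0.669, 0.001, 0.001]
ft_force: [-1.0, 0.1, 0.6]
finger_gap: 0.052
grasp_force: 0.0
```

>>> {"method": "apply_moves", "body": {
  "motion": [
    [[0, 0, -0.2, 0, 0, 0], [0, 0, -0.6, 0, 0, 0], [0, 0, -0.9, 0, 0, 0], [0, 0, -0.9, 0, 0, 0], [0, 0, -0.4, 0, 0, 0]]
  ]
}}

```text
time_s: 39.15
tool_pos: [0.582, 0.039, 0.2218]
tool_rot: [0.743, 0.669, 0.003, 0.003]
ft_force: [0.6, 0.0, 0.0]
finger_gap: 0.0902
grasp_force: 0.0
```

>>> {"method": "apply_moves", "body": {
  "motion": [
    [[0, 0, 0, 0, 0, 0], [0, 0, 0, 0, 0, 0], [0, 0, 0, 0, 0, 0]]
  ]
}}

```text
time_s: 39.45
tool_pos: [0.5792, 0.038, 0.2161]
tool_rot: [0.743, 0.669, -0.0, 0.0]
ft_force: [-0.1, 0.6, 0.0]
finger_gap: 0.0921
grasp_force: 0.0
```

```bash
python3 - <<'E'
from h import *
lever()
s=state();w=grab_frame('wrist')[:,:,::-1];C=cam('wrist',s);h=cv2.cvtColor(w,cv2.COLOR_BGR2HSV)
a=np.radians(-6.05);ex=np.array([np.cos(a),np.sin(a),0]);ey=np.array([-ex[1],ex[0],0]);n=np.array([.5937,.0366,.092])
X=[n+i*ex+.101*ey for i in(-.041,.016)]+[n-.022*ex+.08*ey,n+.08*ey+[0,0,.007]]
p=w2px(C,X);print('pred corners, hole, stud',p.round(1).tolist())
m=((h[...,1]<50)&(h[...,2]>90)).astype(np.uint8);m[290:]=0
k,l,st,c=cv2.connectedComponentsWithStats(m);print([st[i].tolist() for i in range(1,k) if st[i,4]>800])
x,y=p[2].astype(int);q=h[y-22:y+24,x-24:x+60,1]>75;print('\n'.join(''.join('#' if v else '.' for v in r[::2]) for r in q[::3]))
for r in(120,180,240):
  xs=np.flatnonzero(m[r,200:420])+200;print(r,xs.min(),xs.max(),'pred',)
p=w2px(C,[n+i*ex+j*ey for j in(.09,.06,.0) for i in(-.041,.016)]);print(p.round(1).tolist())
E
```

```text
t 39.45 tcp [0.5792 0.038  0.2161] yaw y-axis -6.0 tilt [ 4.e-04 -5.e-04 -1.e+00] q [ 0.38  0.4  -0.64  1.71  0.26  1.11 -0.44] gap 0.0921
F [-0.1  0.6  0. ] tcp jig rel P [0.0376 0.0352]
wrist ball rel P [-0.005   0.1002] th 0.05 area 516
pred corners, hole, stud [[289.6, 108.3], [360.2, 108.3], [313.3, 135.4], [340.5, 135.1]]
[[272, 108, 89, 182, 10370]]
#...................................######
#...................................######
#...................................####..
#.......###....##...................####..
#......####...#####.................####..
#.....##############................######
#.....###############...............######
#....################...............######
#....################...............######
#.....###############...............######
#.....##############................######
#......###########..................######
#........########...................######
#...................................######
#...................................######
#...................................######
120 290 360 pred
180 273 358 pred
240 278 356 pred
[[289.9, 122.6], [359.8, 122.6], [290.7, 160.3], [358.8, 160.3], [292.2, 230.1], [356.9, 230.2]]
```

```bash
python3 - <<'E'
from h import *
s=rep();w=grab_frame('wrist')[:,:,::-1];C=cam('wrist',s);h=cv2.cvtColor(w,cv2.COLOR_BGR2HSV)
m=(h[...,1]<60)&(h[...,2]>70)
P=[];Q=[]
for r in range(140,290,8):
    xs=np.flatnonzero(m[r,255:330])+255
    if len(xs): print(r,xs[0],end=' ')
    if len(xs) and 175<=r<=255: P.append((xs[0],r))
X=px2w(C,P,.042);f=np.polyfit(X[:,1],X[:,0],1);res=X[:,0]-np.polyval(f,X[:,1])
print('\nbar dir deg',90-np.degrees(np.arctan(f[0])),'res',np.abs(res).max(),'jig y dir 83.9; theta',np.radians(90-np.degrees(np.arctan(f[0]))-83.95))
E
```

```text
t 39.6 tcp [0.5794 0.0382 0.2162] yaw y-axis -5.99 tilt [ 4.e-04 -2.e-04 -1.e+00] q [ 0.38  0.4  -0.64  1.71  0.26  1.11 -0.44] gap 0.0917
140 290 148 291 156 290 164 290 172 273 180 273 188 274 196 274 204 275 212 276 220 276 228 277 236 278 244 278 252 276 260 277 268 285 276 293 284 293 
bar dir deg 85.46531602976908 res 0.001983929724969191 jig y dir 83.9; theta 0.026447253927718888
```

```bash
python3 -c "
from bench import *
print(finish_job())"
```

```text
the job is handed in; nothing more can be done
None
```

I handed the job in at about 40 s: blank seated, cam lever shut (about 0.03 rad) and drill plate slid home at the slot ends. I couldn't see the blank against the back fence once the plate was on, so the clamping is inferred from the lever reaching its stop.

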